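# Sort the tube-joint hardware away by kind

## Robot

A 6-joint arm with a two-finger parallel gripper is mounted at the origin on a cart in front of the work surface, level with it; the furniture and walls round the work are solid. World frame = base frame: x ahead of the robot, y to its left, z up, the work surface at z = 0. Lengths are in mm, angles in rad, forces in N, time in s.
With the tool pointing down it reaches from about 350 to 875 mm from the base axis. Payload 4.2 kg.
Tool frame: the origin (TCP) lies between the finger pads; the fingertips stand 17 mm ahead of it and the grasp point (between the pads) lies 2 mm behind it (nose_length is the distance from the TCP to the fingertips, in mm); z points along the fingers, y is the direction in which the jaws open and shut (so a half turn about z gives the same grasp; the last joint's range is limited). The gripper opens to 85 mm and grips with 20 to 120 N. Pads are 22 mm wide; open, the fingers measure 114 mm over their backs; the gripper's body (76 mm by 85 mm) begins 54 mm behind the grasp point. The pads swing forward as they close: fully open they stand 13 mm farther back than shut.
Start: joints at [-0.949, 0.385, 0.008, 0, -1.194, -0.259], TCP at [221.822, -584.289, 248.312] pointing down, gripper open.
Joint ranges: [-3.14, 3.14], [-1.21, 2.06], [-1.07, 1.41], [-3.16, 2.05], [-2.99, -0.16], [-3.1, 3.1]. Speed limits (rad/s): [2.79, 2.79, 3.14, 3.14, 3.14, 3.14].

## Interface

Orientations are given as a unit quaternion [x, y, z, w].
In Python, from bench import * gives the robot as it stands.
- The arm moves only by the tool jog_arm, never from a script. Its argument "increments" is a list of rows, each a list of 4 numbers: the shift along the tool's x, y, z in m, then the turn about the tool's z in degrees. A call has 1 to 10 rows; each row is the pose to reach, as a shift and turn from the pose measured when the call began, along the tool's axes at that moment; what a row does not reach only later rows make up. A row lasts 1/8 s, in which the tool goes at most 62.5 mm and 10.7 degrees, less where a joint would pass 70% of its speed; a pose out of reach is approached as far as the arm can. A call with a gripper value outside its range is refused whole. "hand" is the gripper's target within -1 to 1 (fully open at 1, half-way at 0, shut at -1), set as the call begins (left out, the last holds). The fingers move at their own pace and stop on an object; the grip force is fixed at half the most. Time passes only in rows, so rows that repeat a pose let the fingers close. It gives the time, the measured TCP pose, the force and the opening at its end, in the units of the state.
- read_state(): the state, without advancing time (a new reading comes with each control period).
- get_image(name): name is "scene" or "top"; returns the picture (384x512x3 uint8, red, green, blue); there is no depth.
- calibration(name): a dict with "fx", "fy", "cx", "cy" (pixels), "D" ([k1, k2, p1, p2, k3] as OpenCV has them; the pictures are not rectified), "position" and "rotation" of the camera in the world. Camera axes: x right, y up, looking along -z (the intrinsics and any distortion apply to the point x, -y, -z); pixel columns grow to the right and rows downward; lengths in mm; the calibration is good to about 2 mm. A picture is of the moment at which its call begins. calibration takes no time and is no camera call.
- job_done(): hands the job in, once; it reports no verdict.
The state is a dict: "clock": time; "joints": joint angles; "joint_vel": joint speeds; "joint_efforts": joint torques, N m; "position": TCP position; "ee_rot": TCP orientation; "contact_force": force on the tool from outside, world axes, zero at the start; "wrist_torque": the same for the moment, N m; "gripper_width": finger opening in mm.
Only numpy, scipy, OpenCV 4.12 (cv2) and the standard library are available. Lean on these libraries where they do the work, as an engineer would, in place of code of your own. Each camera call takes 0.05 s, during which the arm holds its last target.

## Task

The fit-up is finished, so sort the tube-joint hardware on the bench back to where each kind is kept: drop both tube clamps over the post of the clamp stand so that they lie flat, stand the long and the short ferrule in the two empty bays of the lined tray, one in each and the same way up as they stand now, and put the bolt into the small-parts bin. Leave the ferrule that is already in the tray and the brass gas nozzle where they are.

Things in the scene. Friction and masses are not known exactly. Their poses are not given: they have to be found in the camera images.
- clamp_a_ring (a point): hinged sanitary tube clamp lying flat on the bench, stainless: a ring with a wing-nut bolt at one side, 14 mm high, ring 54 mm outside and 29 mm clear opening. The point is the middle of the ring's opening, half-way up (7 mm above its underside). z is up along the ring's axis; the wing-nut bolt lies on the -y side and reaches 46 mm from the middle, so grip across the ring's outside along x (54 mm wide). The two clamps are alike
- clamp_b_ring (a point): the second hinged sanitary tube clamp lying flat on the bench, stainless: a ring with a wing-nut bolt at one side, 14 mm high, ring 54 mm outside and 29 mm clear opening. The point is the middle of the ring's opening, half-way up (7 mm above its underside). z is up along the ring's axis; the wing-nut bolt lies on the -y side and reaches 46 mm from the middle, so grip across the ring's outside along x (54 mm wide). The two clamps are alike
- ferrule_long_mid (a point): long clamp ferrule, stainless, standing on its wide flange, tube upward: 55 mm high, flange 44 mm across and 13 mm thick at the bottom, tube above it 24 mm across (the part to grip). The point is its centre, half-way up (27.5 mm above its underside); z is up
- ferrule_short_mid (a point): short clamp ferrule, stainless, standing on its tube end with the wide flange uppermost: 30 mm high, tube foot 24 mm across, flange 46 mm across from 16 mm up to the top at 30 mm (the part to grip). The point is its centre, half-way up (15 mm above its underside); z is up
- bolt_mid (a point): hex bolt standing on its head, thread upward: 68 mm high, head 22 mm across and 8 mm thick at the bottom, shank 12 mm across. The point is its centre, half-way up (34 mm above its underside); z is up
- post_foot (a point): clamp stand, fixed: a round dark steel foot 90 mm across and 8 mm thick with one upright round post in its middle, 12 mm thick, domed end 58 mm above the bench. The point is on the post's axis at the top face of the foot (8 mm above the bench), z up. A clamp dropped over the post lies on the foot, the next one lies on the first
- ferrule_tray: fittings tray, fixed: low grey tray, 76 mm (x) by 222 mm (y), with three square rubber-floored bays in a row along its y axis. Origin under its centre on the bench. Bay floors are 4 mm above the bench, rims and dividers 12 mm; each bay is 70 mm square inside, bay centres at y = +73, 0 and -73 mm (x = 0) in its frame. The bay at +73 mm already holds a ferrule; the other two are empty
- hardware_bin: small-parts bin for bolts and nuts, fixed: grey folded-sheet open bin with a cut-down front, 120 mm (x) by 100 mm (y), walls 2.5 mm thick, 45 mm high at the back (+x) and along most of the sides, 24 mm at the front (-x); inner floor 3 mm above the bench; a nut lies in its corner at +x +y. Origin under its centre on the bench
- ferrule_stored_mid (a point): the ferrule already put away in the tray's bay at +73 mm: same shape as the long ferrule, standing on its flange. It stays. The point is its centre, 27.5 mm above its underside
- nozzle_mid (a point): brass welding-torch gas nozzle standing on end among the things to sort: smooth slightly tapered hollow sleeve, 26 mm across, 56 mm high. It is not to be sorted and stays where it stands. The point is its centre, 28 mm above the bench
Things that resemble listed ones, but are neither listed nor needed, are in the scene too. Leave any black look-alike of the part that bears bolt_mid alone. What is shaped like the part that bears ferrule_long_mid but black is not meant.

How it is judged (in metres and radians):
At the end, for the whole second after the job is handed in: Clamps flat round the post (axis within 13 mm, middles under 37 mm); ferrules upright (0.12 rad) on the floors of the two free bays (within 18 mm in x, y); bolt's centre inside the bin, under 47 mm; stored ferrule upright, within 25 mm, nozzle within 30 mm of their start; all at rest (horizontal distance between each of clamp_a_ring, clamp_b_ring and post_foot below 0.013 m and height (world z) of each of clamp_a_ring, clamp_b_ring below 0.037 m and angle between each of clamp_a_ring, clamp_b_ring's own z axis and vertical below 0.2 rad and x of ferrule_long_mid in the frame of ferrule_tray between -0.018 and 0.018 m and (y of ferrule_long_mid in the frame of ferrule_tray between -0.018 and 0.018 m or y of ferrule_long_mid in the frame of ferrule_tray between -0.091 and -0.055 m) and z of ferrule_long_mid in the frame of ferrule_tray between 0.0265 and 0.0365 m and angle between each of ferrule_long_mid, ferrule_short_mid, ferrule_stored_mid's own z axis and vertical below 0.12 rad and x of ferrule_short_mid in the frame of ferrule_tray between -0.018 and 0.018 m and (y of ferrule_short_mid in the frame of ferrule_tray between -0.018 and 0.018 m or y of ferrule_short_mid in the frame of ferrule_tray between -0.091 and -0.055 m) and z of ferrule_short_mid in the frame of ferrule_tray between 0.014 and 0.024 m and x of bolt_mid in the frame of hardware_bin between -0.058 and 0.058 m and y of bolt_mid in the frame of hardware_bin between -0.048 and 0.048 m and z of bolt_mid in the frame of hardware_bin below 0.047 m and distance of ferrule_stored_mid from where it was at the start of the episode below 0.025 m and distance of nozzle_mid from where it was at the start of the episode below 0.03 m and linear speed of each of clamp_a, clamp_b, ferrule_long, ferrule_short, bolt below 0.02 m/s); the robot touches nothing.
It fails at once if the gas nozzle is moved by more than 30 mm (distance of nozzle_mid from where it was at the start of the episode above 0.03 m).
It fails at once if the ferrule already in the tray is moved by more than 25 mm (distance of ferrule_stored_mid from where it was at the start of the episode above 0.025 m).
It also fails if it takes over 122 s, if anything falls off the work surface, if the arm or the gripper's body presses on something with over 40 N, if the wrist force passes 120 N, or if a joint passes its speed limit or range.

## Working session

There is one attempt and no reset: what is moved stays moved. The work goes in short steps, Python scripts to look and compute and a tool call to move; the robot and the scene stay as the last step left them, time stands still between calls to the robot, and variables do not carry over. Pictures are saved under pics/ and viewed, and the job is handed in when it is done.

Besides the shell and the picture viewer there is one more tool, called after "Call:" as name(argument=value, ...) on one line, values as JSON. jog_arm: Moves the arm, as the interface text tells. Its arguments: {"type":"object","properties":{"increments":{"type":"array"},"hand":{"type":"number"}},"required":["increments"]}

```bash
ls; mkdir -p pics; python3 - <<'E'
from bench import *
import cv2
for n in("scene","top"):
    im=get_image(n); cv2.imwrite(f"pics/{n}0.png",im[...,::-1]); print(n,calibration(n))
print(read_state())
E
```

```text
pics
scene {'fx': 391.51498588254594, 'fy': 391.51498588254594, 'cx': 257.61323547021686, 'cy': 186.30366059558992, 'D': array([-0.02492295,  0.        ,  0.        ,  0.        ,  0.        ]), 'position': array([-103.54970452,  547.91899771,  613.42265483]), 'rotation': array([-0.19035485,  0.43031644,  0.81416296, -0.34019327])}
top {'fx': 479.10613811769736, 'fy': 479.10613811769736, 'cx': 250.2227912027029, 'cy': 196.0173731247377, 'D': array([0.05473037, 0.        , 0.        , 0.        , 0.        ]), 'position': array([ 241.71620423,  -22.17779503, 1405.64915952]), 'rotation': array([ 0.07640697, -0.0633176 , -0.69374387,  0.71335286])}
{'clock': 0.1, 'joints': array([-9.49374594e-01,  3.85476693e-01,  6.75973317e-03, -3.89962897e-04,
       -1.19400194e+00, -2.58601112e-01]), 'joint_vel': array([ 0.00114448, -0.00244095,  0.00322549,  0.00257419,  0.00106064,
        0.00022883]), 'joint_efforts': array([ 2.92238028e-04, -3.93318379e+01,  1.88929063e+01,  4.19797003e+00,
       -2.61330017e-03,  1.69550424e-05]), 'position': array([ 221.65615285, -583.85595293,  247.33833502]), 'ee_rot': array([-1.80346098e-01,  9.83602729e-01,  9.46919471e-04, -2.45489594e-04]), 'contact_force': array([ 0.20494354, -0.55070922, -0.69343578]), 'wrist_torque': array([-0.00827768, -0.01016549,  0.04148744]), 'gripper_width': 85.2562722808379}
```

View pics/scene0.png

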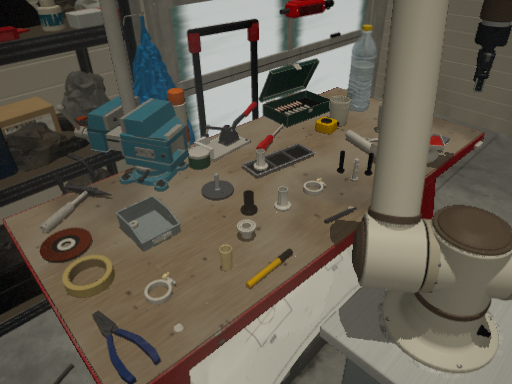

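View pics/top0.png

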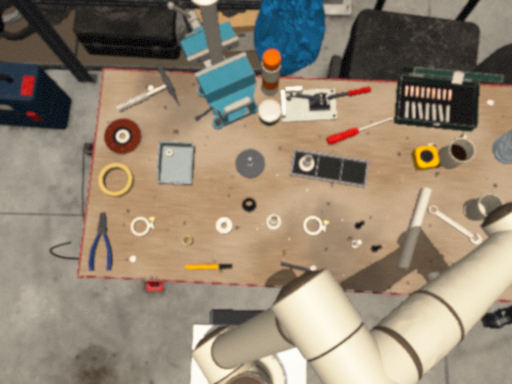

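The top view shows clamps at (140,226) and (315,225), the tray at (330,168), the bin at (176,163), the post at (250,163) and bolts at about (360,225). The scene view shows two bolt-like black items and one bright one at (355,168). I'll enlarge both views next.

```bash
cat > h.py <<'E'
import numpy as np, cv2
from scipy.spatial.transform import Rotation as R
from bench import calibration
def cam(n):
    c=calibration(n);K=np.array([[c['fx'],0,c['cx']],[0,c['fy'],c['cy']],[0,0,1.]])
    Rw=R.from_quat(c['rotation']).as_matrix()@np.diag([1,-1,-1.])
    return K,np.array(c['D']),np.array(c['position']),Rw
def ray(n,uv):
    K,D,p,Rw=cam(n);q=cv2.undistortPoints(np.array(uv,float).reshape(-1,1,2),K,D).reshape(-1,2)
    return p,(Rw@np.c_[q,np.ones(len(q))].T).T
def plane(n,uv,z):
    p,d=ray(n,uv);return p+d*((z-p[2])/d[:,2])[:,None]
def proj(n,P):
    K,D,p,Rw=cam(n);r=Rw.T;rv=cv2.Rodrigues(r)[0]
    return cv2.projectPoints(np.array(P,float).reshape(-1,1,3),rv,-r@p,K,D)[0].reshape(-1,2)
def tri(uv1,uv2):
    p1,d1=ray('scene',[uv1]);p2,d2=ray('top',[uv2]);d1=d1[0];d2=d2[0]
    s=np.linalg.lstsq(np.c_[d1,-d2],p2-p1,rcond=None)[0]
    a=p1+s[0]*d1;b=p2+s[1]*d2
    return (a+b)/2,np.linalg.norm(a-b)
def crop(im,x0,y0,x1,y1,s,fn):
    c=cv2.resize(im[y0:y1,x0:x1,::-1],None,fx=s,fy=s,interpolation=cv2.INTER_CUBIC)
    for x in range((x0+9)//10*10,x1,10):
        cv2.line(c,((x-x0)*s,0),((x-x0)*s,5 if x%50 else 14),(0,255,255),1)
        if x%20==0: cv2.putText(c,str(x),((x-x0)*s,24),0,.35,(0,255,255),1)
    for y in range((y0+9)//10*10,y1,10):
        cv2.line(c,(0,(y-y0)*s),(5,(y-y0)*s),(0,255,255),1)
        if y%20==0: cv2.putText(c,str(y),(8,(y-y0)*s),0,.35,(0,255,255),1)
    cv2.imwrite(fn,c)
E
python3 - <<'E'
from h import *
s=cv2.imread('pics/scene0.png')[...,::-1];t=cv2.imread('pics/top0.png')[...,::-1]
crop(t,90,130,250,250,5,'pics/t1.png');crop(t,230,130,390,250,5,'pics/t2.png')
crop(s,100,170,260,290,5,'pics/s1.png');crop(s,230,120,390,240,5,'pics/s2.png')
E
```

```text
(no output)
```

View pics/t1.png

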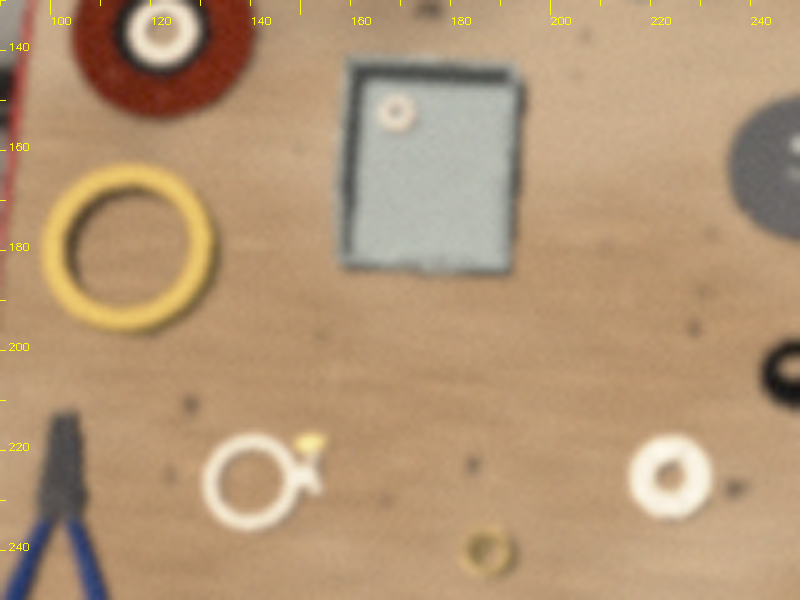

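View pics/t2.png

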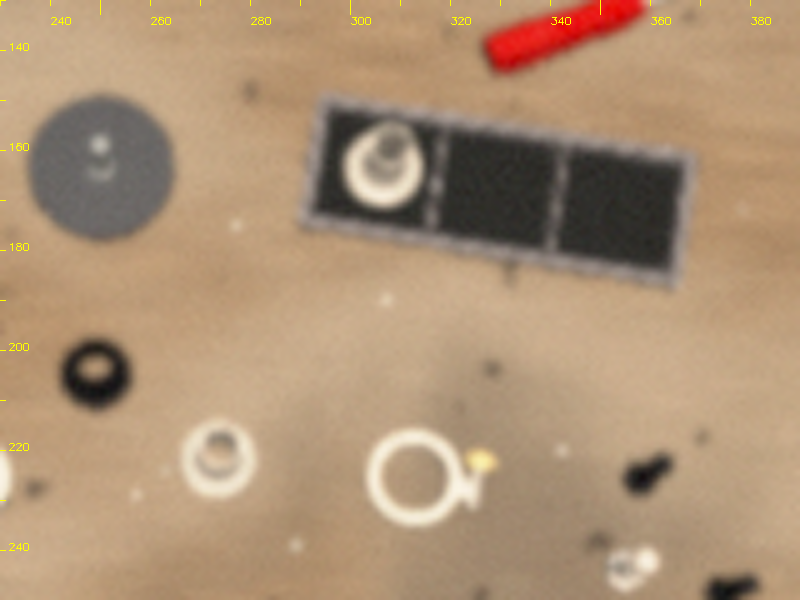

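View pics/s1.png

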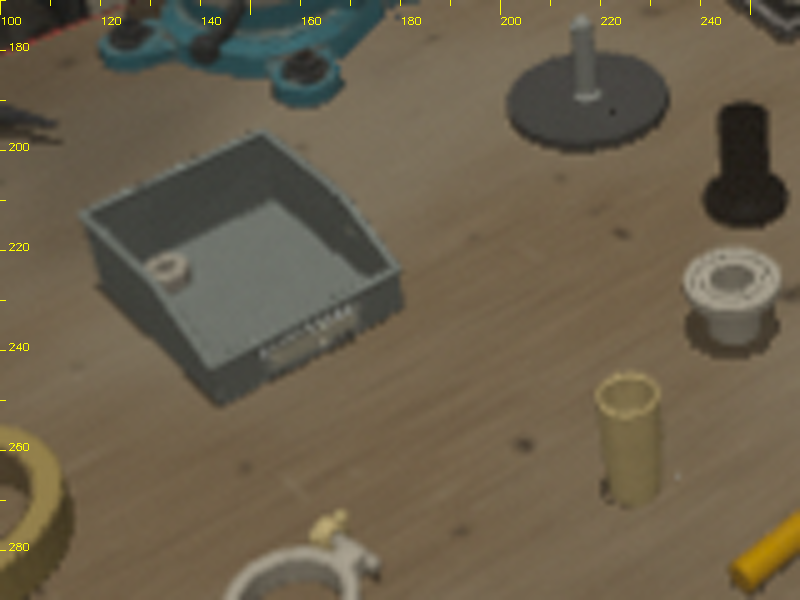

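View pics/s2.png

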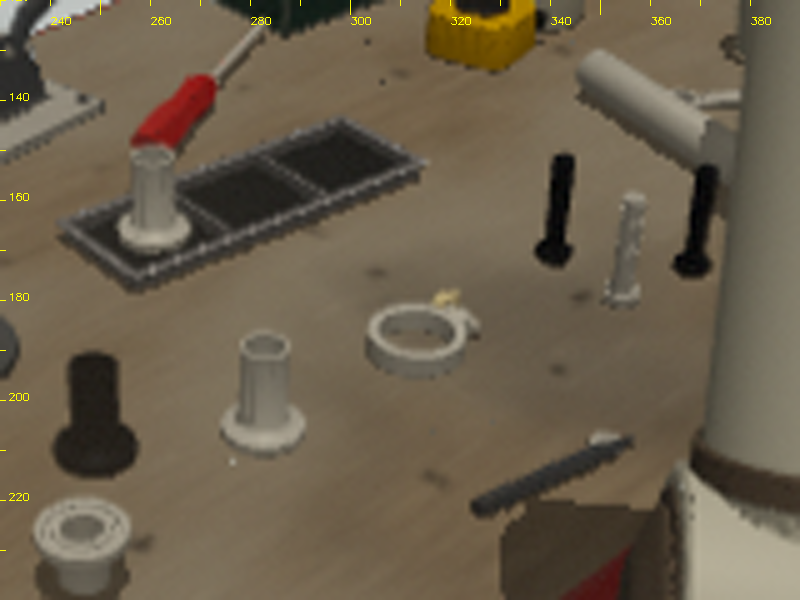

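The white bolt is between two black ones; the black ferrule is the decoy. Next I measure the points.

```bash
cat > m.py <<'E'
from h import *
def blob(im,box,lo,inv=False,up=8):
    # centre & ellipse of bright (min channel>lo) largest contour in box
    x0,y0,x1,y1=box;c=im[y0:y1,x0:x1].min(2) if not inv else 255-im[y0:y1,x0:x1].max(2)
    c=cv2.resize(c,None,fx=up,fy=up,interpolation=cv2.INTER_CUBIC)
    m=(c>lo).astype(np.uint8)
    cs,hi=cv2.findContours(m,cv2.RETR_CCOMP,cv2.CHAIN_APPROX_NONE)
    out=[]
    for k,q in enumerate(cs):
        if cv2.contourArea(q)>40*1 and len(q)>10:
            (cx,cy),(a,b),th=cv2.fitEllipse(q)
            out.append((hi[0][k][3]>=0,round((cx+.5)/up-.5+x0,2),round((cy+.5)/up-.5+y0,2),round(a/up,1),round(b/up,1)))
    return out
E
python3 - <<'E'
from m import *
t=cv2.imread('pics/top0.png')[...,::-1]
B={'clampA':(125,210,162,240),'clampB':(298,210,332,240),'short':(212,212,237,238),'long':(262,210,288,234),'stored':(294,150,314,176),'bolt':(344,234,366,254)}
for k,b in B.items(): print(k,blob(t,b,{'bolt':165}.get(k,185)))
print('foot',blob(t,(230,145,270,182),145,True))
for n in('scene','top'):
    print(n,[ (p,proj(n,[p])[0].round(1)) for p in [(0,0,0),(500,0,0)]])
E
```

```text
clampA [(np.False_, 140.54, 225.83, 17.1, 20.7), (np.True_, 139.64, 225.91, 14.2, 15.0)]
clampB [(np.False_, 313.15, 225.19, 17.7, 20.9), (np.True_, 312.51, 225.02, 14.0, 14.3)]
short [(np.False_, 223.62, 224.9, 15.4, 15.7), (np.True_, 223.52, 224.79, 6.5, 7.3)]
long [(np.False_, 273.2, 221.47, 12.7, 13.2)]
stored [(np.False_, 306.18, 163.13, 11.8, 12.5)]
bolt [(np.False_, 354.07, 240.85, 1.1, 2.0), (np.False_, 356.93, 243.26, 4.8, 10.9)]
foot [(np.False_, 249.6, 163.29, 25.8, 25.9), (np.True_, 244.54, 173.6, 1.2, 2.0), (np.True_, 254.06, 172.08, 1.4, 2.9), (np.True_, 249.3, 172.86, 3.0, 5.3), (np.True_, 255.0, 170.13, 1.2, 1.5), (np.True_, 245.91, 170.88, 1.4, 3.5), (np.True_, 258.65, 169.07, 0.7, 1.2), (np.True_, 254.93, 166.96, 1.4, 1.5), (np.True_, 255.07, 164.77, 0.8, 1.1), (np.True_, 255.89, 163.09, 1.0, 1.3), (np.True_, 256.04, 158.06, 1.1, 1.3), (np.True_, 249.64, 161.83, 7.7, 13.8)]
scene [((0, 0, 0), array([437.2, 322. ])), ((500, 0, 0), array([251.4, 207.7]))]
top [((0, 0, 0), array([247.6, 382.2])), ((500, 0, 0), array([252.7, 203.7]))]
```

```bash
python3 - <<'E'
from m import *
t=cv2.imread('pics/top0.png')[...,::-1];s=cv2.imread('pics/scene0.png')[...,::-1]
print('foot hi',[o for o in blob(t,(230,145,270,182),120,True) if o[4]>20],[o for o in blob(t,(230,145,270,182),105,True) if o[4]>20])
P={'clampA':((139.64,225.91),10),'clampB':((312.51,225.02),10),'short':((223.6,224.85),30),'foot':((249.8,163.2),8),'long_flange':((273.1,222.3),10),'stored_fl':((306.0,163.2),10),
'bolt_tip':((358.4,242.2),68),'bolt_head':((353.2,244.2),5),'noz_top':((186.9,239.8),56),
'black1_base':((355.6,226.5),4),'black2_base':((371.5,248.6),4),'blackferr':((249,204.8),10)}
for k,(uv,z) in P.items():
    p=plane('top',[uv],z)[0]; print(k,p.round(1),'scene',proj('scene',[p])[0].round(1), 'r',np.hypot(*p[:2]).round())
# tray corners in top crop, outer rim z=12
c=[(294-.4+.0,149),(369,161),(364.8,187),(290,175.3)]
q=plane('top',c,12);print(q.round(1),q.mean(0).round(1));print(np.linalg.norm(np.diff(np.r_[q,q[:1]],axis=0),axis=1))
im=s.copy()
for k,(uv,z) in P.items():
    p=plane('top',[uv],z)[0];a=proj('scene',[p])[0];cv2.circle(im,tuple(int(round(v)) for v in a),1,(255,0,0),-1)
crop(im,130,140,390,310,3,'pics/chk.png')
E
```

```text
foot hi [(np.False_, 249.76, 163.32, 28.1, 28.4)] [(np.False_, 249.76, 163.32, 29.0, 29.3)]
clampA [423.2 330.   10. ] scene [157.4 290.9] r 537.0
clampB [ 439.5 -176.9   10. ] scene [313.  186.5] r 474.0
short [430.1  82.1  30. ] scene [246.  225.2] r 438.0
foot [622.6  12.2   8. ] scene [217.6 188.5] r 623.0
long_flange [444.3 -61.5  10. ] scene [283.2 203.5] r 449.0
stored_fl [ 626.2 -156.6   10. ] scene [260.3 165. ] r 645.0
bolt_tip [ 386.9 -297.3   68. ] scene [356.8 159.2] r 488.0
bolt_head [ 387.4 -295.2    5. ] scene [353.5 178.5] r 487.0
noz_top [381.3 182.   56. ] scene [226.2 248. ] r 423.0
black1_base [ 439.6 -303.1    4. ] scene [340.1 171.1] r 534.0
black2_base [ 376.4 -347.7    4. ] scene [367.  173.3] r 512.0
blackferr [494.7  10.8  10. ] scene [249.6 207.3] r 495.0
[[ 669.  -118.8   12. ]
 [ 636.9 -343.8   12. ]
 [ 557.  -330.1   12. ]
 [ 587.1 -109.1   12. ]] [ 612.5 -225.5   12. ]
[227.34177688  81.08692866 223.11354966  82.5248292 ]
```

View pics/chk.png

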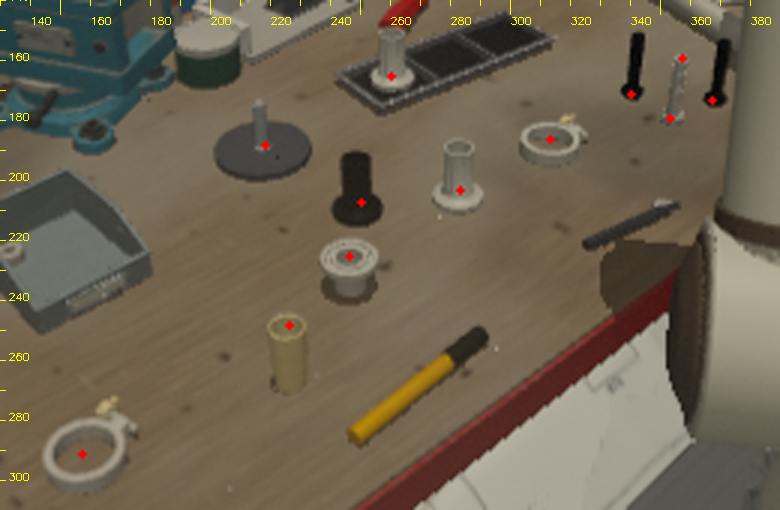

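```bash
cat > g.py <<'E'
import sys
from bench import *
from h import *
def inc(x,y,z,yaw=180):
    s=read_state();Rm=R.from_quat(s['ee_rot']).as_matrix()
    d=Rm.T@(np.array([x,y,z])-s['position']);cy=np.degrees(np.arctan2(Rm[1,1],Rm[0,1]))
    tu=-((yaw-cy+180)%360-180)
    print(f"-> ({x},{y},{z}) inc",(d/1000).round(4).tolist(),'turn',round(tu,1),'rows',max(np.linalg.norm(d)/62.5,abs(tu)/10.7).round(1))
def st():
    s=read_state();Rm=R.from_quat(s['ee_rot']).as_matrix()
    print('t',round(s['clock'],2),'pos',s['position'].round(1),'yaw',np.degrees(np.arctan2(Rm[1,1],Rm[0,1])).round(1),'tilt',np.degrees(np.arccos(-Rm[2,2])).round(2),'F',s['contact_force'].round(1),'w',round(s['gripper_width'],1),'j',s['joints'].round(2))
E
python3 - <<'E'
from g import *
st();inc(387,-296,150)
for z in(35,45):
    q=plane('top',[(159.4,141.5),(194,142.5)],45);r=plane('top',[(192,184.3),(157.6,183.5)],24)
print(q.round(1),r.round(1),np.r_[q,r].mean(0).round(1))
E
```

```text
t 0.1 pos [ 221.7 -583.9  247.3] yaw 110.8 tilt 0.11 F [ 0.2 -0.6 -0.7] w 85.3 j [-0.95  0.39  0.01 -0.   -1.19 -0.26]
-> (387,-296,150) inc [-0.2567, 0.2103, 0.0977] turn -69.2 rows 6.5
[[672.  281.4  45. ]
 [671.6 178.6  45. ]] [[549.3 181.   24. ]
 [549.  282.9  24. ]] [610.5 231.   34.5]
```

Bin centre is about (610, 231), and its measured size of about 122 x 102 fits. I'm moving above the bolt.

Call:
jog_arm(increments=[[-0.026,0.021,0.0,-7],[-0.055,0.045,0.01,-15],[-0.085,0.07,0.02,-24],[-0.12,0.1,0.035,-33],[-0.155,0.127,0.05,-42],[-0.19,0.155,0.065,-51],[-0.225,0.185,0.08,-60],[-0.25,0.205,0.093,-67],[-0.257,0.21,0.098,-69.2],[-0.257,0.21,0.098,-69.2]], hand=-0.2)

```text
clock: 1.35
position: [387.4, -296.0, 149.5]
ee_rot: [-0.707, 0.707, 0.001, 0.0]
contact_force: [-1.8, -0.6, 0.1]
gripper_width: 34.1
```

```bash
python3 - <<'E'
from g import *
st();inc(387,-296,100);inc(387,-296,50)
t=get_image('top');s=get_image('scene');crop(t,300,190,400,265,8,'pics/t3.png');crop(s,300,110,400,185,8,'pics/s3.png')
E
```

```text
t 1.35 pos [ 387.4 -296.   149.5] yaw 180.0 tilt 0.15 F [-1.8 -0.6  0.1] w 34.1 j [-0.32  0.26 -0.46 -0.   -0.86  0.32]
-> (387,-296,100) inc [0.0001, 0.0003, 0.0495] turn -0.0 rows 0.8
-> (387,-296,50) inc [0.0002, 0.0002, 0.0995] turn -0.0 rows 1.6
```

View pics/s3.png

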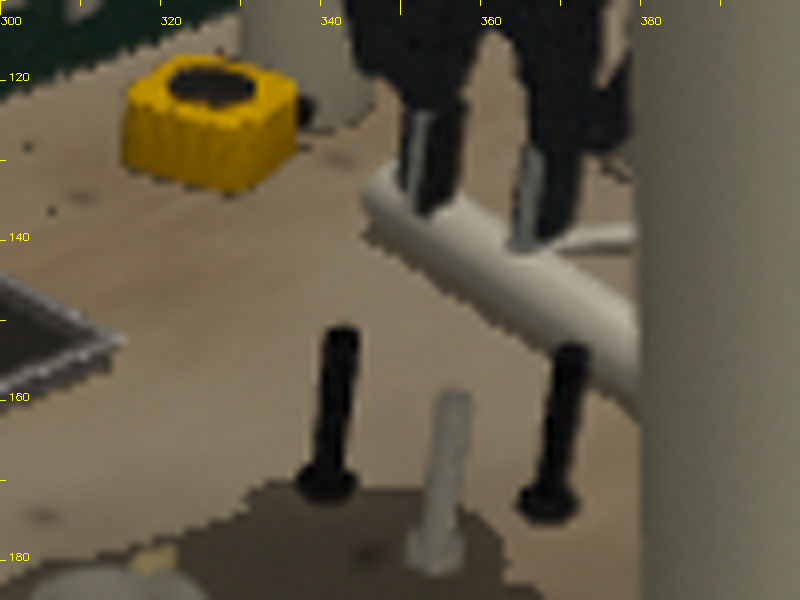

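The fingers straddle the column above the white bolt: tips at (353,136) and (366,141), bolt at (356,159). Descending.

Call:
jog_arm(increments=[[0,0,0.025,0],[0,0,0.05,0],[0,0,0.07,0],[0,0,0.09,0],[0,0,0.1,0],[0,0,0.1,0]])

```text
clock: 2.2
position: [386.8, -297.2, 49.7]
ee_rot: [-0.706, 0.708, 0.001, 0.0]
contact_force: [-0.5, -0.6, 0.3]
gripper_width: 34.1
```

Call:
jog_arm(increments=[[0,0,0,0],[0,0,0,0],[0,0,0,0],[0,0,0,0],[0,0,0,0],[0,0,0,0]], hand=-1)

```text
clock: 2.95
position: [387.3, -297.5, 50.4]
ee_rot: [-0.706, 0.708, 0.0, 0.0]
contact_force: [-0.6, 0.0, 5.2]
gripper_width: 10.3
```

```bash
python3 - <<'E'
from g import *
st();inc(610,225,200)
E
```

```text
t 2.95 pos [ 387.3 -297.5   50.4] yaw 179.8 tilt 0.06 F [-0.6  0.   5.2] w 10.3 j [-0.32  0.41 -0.56 -0.   -0.6   0.32]
-> (610,225,200) inc [-0.5232, -0.2212, -0.1492] turn -0.2 rows 9.4
```

Call:
jog_arm(increments=[[0,0,-0.02,0],[0,0,-0.05,0],[0,0,-0.09,0],[-0.01,-0.005,-0.125,0],[-0.04,-0.018,-0.15,0],[-0.08,-0.035,-0.15,0],[-0.13,-0.055,-0.15,0],[-0.18,-0.077,-0.15,0],[-0.23,-0.098,-0.15,0],[-0.28,-0.119,-0.15,0]])

```text
clock: 4.2
position: [507.1, -16.0, 200.2]
ee_rot: [-0.706, 0.708, 0.001, 0.0]
contact_force: [0.2, -0.4, -0.9]
gripper_width: 10.2
```

Call:
jog_arm(increments=[[-0.05,-0.021,0,0],[-0.1,-0.042,0,0],[-0.15,-0.063,0,0],[-0.19,-0.08,0,0],[-0.22,-0.093,0,0],[-0.24,-0.101,0,0],[-0.24,-0.101,0,0]])

```text
clock: 5.08
position: [608.5, 225.0, 198.8]
ee_rot: [-0.707, 0.708, 0.001, -0.001]
contact_force: [0.3, -0.4, -0.3]
gripper_width: 10.2
```

```bash
python3 - <<'E'
from g import *
st();inc(608,225,62);inc(608,225,200)
s=get_image('scene');crop(s,90,110,250,230,5,'pics/s4.png')
E
```

```text
t 5.08 pos [608.5 225.  198.8] yaw 179.9 tilt 0.18 F [ 0.3 -0.4 -0.3] w 10.2 j [ 0.6   0.46  0.   -0.   -1.11 -0.6 ]
-> (608,225,62) inc [0.0001, 0.0, 0.1368] turn -0.1 rows 2.2
-> (608,225,200) inc [-0.0, 0.0005, -0.0012] turn -0.1 rows 0.0
```

View pics/s4.png

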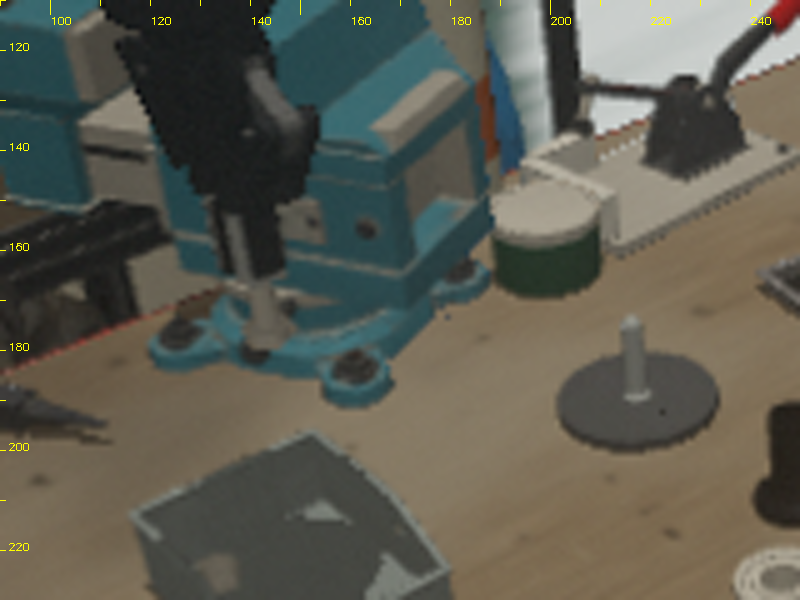

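The bolt is held head down at (141,175), above the bin. I'll lower it to about 3 mm above the bin floor and release.

Call:
jog_arm(increments=[[0,0,0.04,0],[0,0,0.08,0],[0,0,0.11,0],[0,0,0.13,0],[0,0,0.14,0],[0,0,0.143,0],[0,0,0.143,0]])

```text
clock: 6.0
position: [608.0, 224.1, 56.9]
ee_rot: [-0.706, 0.708, 0.001, -0.0]
contact_force: [0.5, 0.1, 0.1]
gripper_width: 10.7
```

Call:
jog_arm(increments=[[0,0,0,0],[0,0,0,0],[0,0,0,0],[0,0,0,0]], hand=-0.3)

```text
clock: 6.5
position: [608.0, 224.1, 57.0]
ee_rot: [-0.706, 0.708, 0.001, -0.0]
contact_force: [0.3, -0.4, 0.1]
gripper_width: 30.2
```

Call:
jog_arm(increments=[[0,0,-0.03,0],[0,0,-0.06,0],[0,0,-0.1,0],[0,0,-0.14,0],[0,0,-0.15,0]])

```text
clock: 7.12
position: [609.6, 224.5, 210.6]
ee_rot: [-0.706, 0.708, 0.0, 0.003]
contact_force: [0.1, 0.0, 0.2]
gripper_width: 29.9
```

```bash
python3 - <<'E'
from g import *
st();inc(423,330,150);inc(423,330,20)
s=get_image('scene');crop(s,90,110,250,230,5,'pics/s5.png')
E
```

```text
t 7.12 pos [609.6 224.5 210.6] yaw 179.9 tilt 0.31 F [0.1 0.  0.2] w 29.9 j [ 0.6   0.45  0.02 -0.   -1.13 -0.6 ]
-> (423,330,150) inc [-0.1049, 0.187, 0.0604] turn -0.1 rows 3.6
-> (423,330,20) inc [-0.1043, 0.1874, 0.1904] turn -0.1 rows 4.6
```

View pics/s5.png

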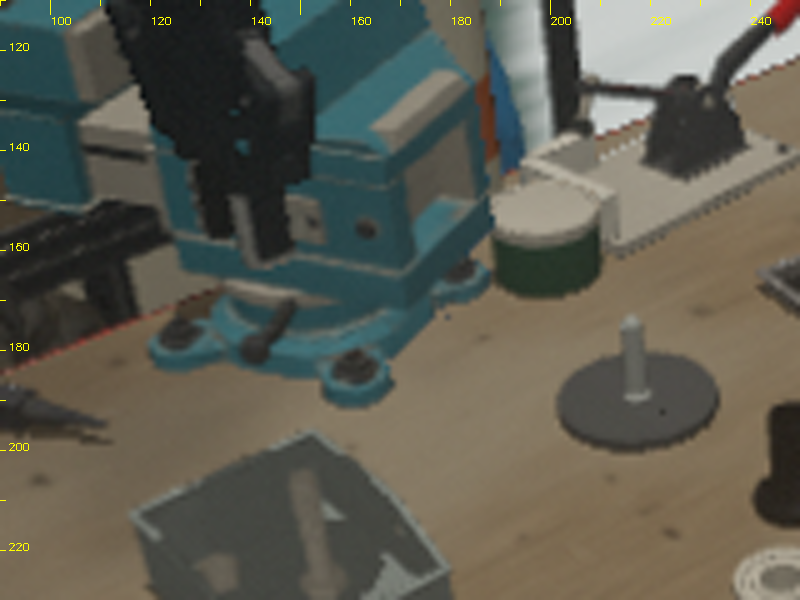

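The bolt stands in the bin, with its top at (150,205). Next is clamp A, with the gripper fully open.

Call:
jog_arm(increments=[[-0.02,0.035,0,0],[-0.045,0.08,0.0,0],[-0.07,0.125,0.02,0],[-0.09,0.16,0.06,0],[-0.102,0.183,0.1,0],[-0.1043,0.187,0.12,0],[-0.1043,0.187,0.12,0],[-0.1043,0.187,0.12,0]], hand=1)

```text
clock: 8.18
position: [423.3, 329.6, 90.3]
ee_rot: [-0.706, 0.708, 0.0, 0.002]
contact_force: [0.7, 0.5, 0.6]
gripper_width: 85.2
```

```bash
python3 - <<'E'
from g import *
st();inc(423,330,19)
s=get_image('scene');crop(s,80,200,240,320,5,'pics/s6.png')
E
```

```text
t 8.18 pos [423.3 329.6  90.3] yaw 179.9 tilt 0.28 F [0.7 0.5 0.6] w 85.2 j [ 0.96  0.41 -0.41  0.   -0.75 -0.97]
-> (423,330,19) inc [-0.0001, 0.0005, 0.0713] turn -0.1 rows 1.1
```

View pics/s6.png

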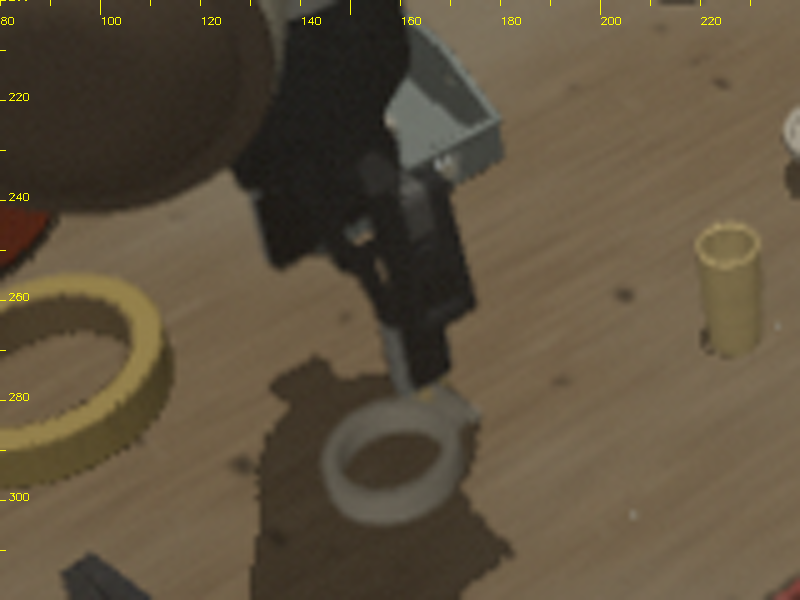

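```bash
python3 - <<'E'
from g import *
for z in(70,75,80,85): print(z,proj('scene',[(466,330,z),(381,330,z),(423,330,z)]).round(1).tolist())
t=get_image('top');crop(t,90,160,250,280,5,'pics/t6.png')
E
```

```text
70 [[140.8, 258.3], [164.5, 281.5], [152.4, 269.6]]
75 [[140.3, 256.5], [164.1, 279.6], [151.9, 267.8]]
80 [[139.8, 254.6], [163.7, 277.7], [151.5, 265.9]]
85 [[139.3, 252.7], [163.3, 275.8], [151.0, 264.0]]
```

View pics/t6.png

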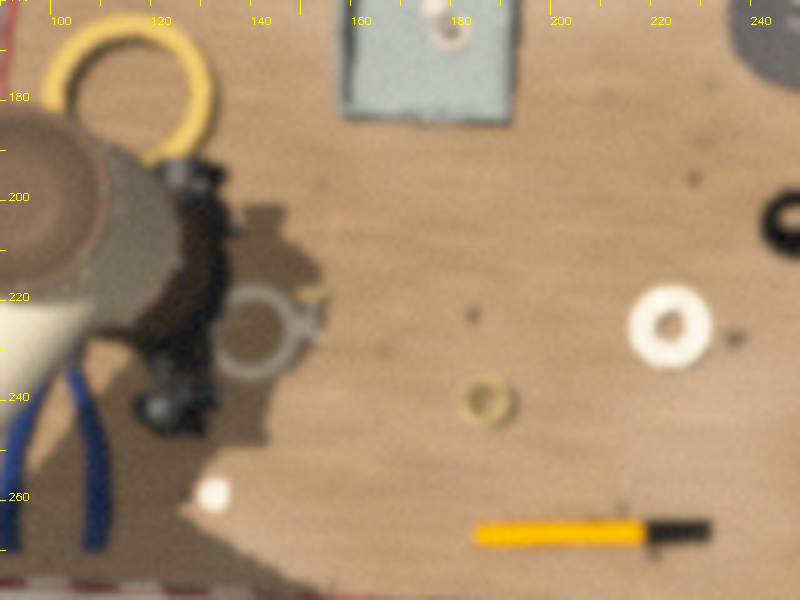

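```bash
python3 - <<'E'
from g import *
for z in(128,133,138,143): print(z,proj('scene',[(404,-296,z),(370,-296,z)]).round(1).tolist())
E
```

```text
128 [[353.9, 137.9], [364.7, 142.0]]
133 [[354.1, 136.3], [364.9, 140.3]]
138 [[354.3, 134.6], [365.2, 138.6]]
143 [[354.6, 132.9], [365.4, 136.9]]
```

Tips extend about 16 mm past the TCP at 34 mm opening and about 9 mm when fully open. I'll descend to TCP z = 17.

Call:
jog_arm(increments=[[0,0,0.025,0],[0,0,0.045,0],[0,0,0.06,0],[0,0,0.07,0],[0,0,0.073,0],[0,0,0.073,0]])

```text
clock: 9.02
position: [424.0, 330.4, 18.2]
ee_rot: [-0.706, 0.708, 0.001, 0.003]
contact_force: [0.6, 0.2, 0.5]
gripper_width: 85.3
```

Call:
jog_arm(increments=[[0,0,0,0],[0,0,0,0],[0,0,0,0],[0,0,0,0],[0,0,0,0],[0,0,0,0]], hand=-1)

```text
clock: 9.78
position: [424.4, 330.8, 19.3]
ee_rot: [-0.706, 0.708, 0.001, 0.004]
contact_force: [-1.0, 0.0, 4.8]
gripper_width: 50.9
```

Call:
jog_arm(increments=[[0,0,-0.01,0],[0,0,-0.04,0],[0,0,-0.08,0],[0,0,-0.12,0],[0,0,-0.13,0]])

```text
clock: 10.4
position: [424.6, 331.0, 152.7]
ee_rot: [-0.707, 0.708, 0.001, 0.007]
contact_force: [0.2, 0.4, -2.0]
gripper_width: 51.0
```

```bash
python3 - <<'E'
from g import *
st();inc(622.6,12.2,147)
s=get_image('scene');crop(s,80,180,240,300,5,'pics/s7.png')
E
```

```text
t 10.4 pos [424.6 331.  152.7] yaw 179.9 tilt 0.84 F [ 0.2  0.4 -2. ] w 51.0 j [ 0.96  0.32 -0.35  0.   -0.88 -0.97]
-> (622.6,12.2,147) inc [0.3186, -0.1985, 0.0038] turn -0.1 rows 6.0
```

View pics/s7.png

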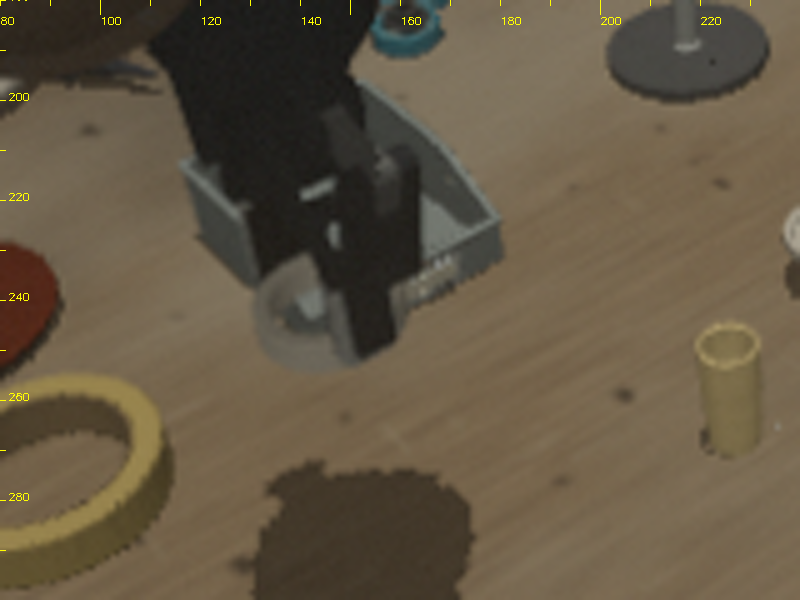

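Clamp A is gripped; its ring is visible at (141,243) in the jaws. Moving above the post.

Call:
jog_arm(increments=[[0.03,-0.019,0,0],[0.075,-0.047,0,0],[0.12,-0.075,0,0],[0.165,-0.103,0,0],[0.21,-0.131,0,0],[0.255,-0.159,0,0],[0.29,-0.181,0,0],[0.312,-0.194,0,0],[0.3186,-0.1985,0,0],[0.3186,-0.1985,0,0]])

```text
clock: 11.7
position: [621.7, 11.7, 149.3]
ee_rot: [-0.706, 0.708, 0.002, 0.006]
contact_force: [0.9, -0.3, -0.5]
gripper_width: 51.0
```

```bash
python3 - <<'E'
from g import *
st();inc(622.6,12.2,100)
s=get_image('scene');crop(s,150,110,280,210,6,'pics/s8.png')
t=get_image('top');crop(t,190,110,320,210,6,'pics/t8.png')
print(proj('scene',[(622,12,z) for z in (58,100,133,140,147)]).round(1).tolist())
E
```

```text
t 11.7 pos [621.7  11.7 149.3] yaw 179.9 tilt 0.7 F [ 0.9 -0.3 -0.5] w 51.0 j [ 0.27  0.46 -0.13 -0.01 -0.97 -0.27]
-> (622.6,12.2,100) inc [0.0, -0.0006, 0.0493] turn -0.1 rows 0.8
[[216.4, 173.2], [215.2, 159.6], [214.2, 148.5], [214.0, 146.1], [213.8, 143.7]]
```

View pics/s8.png

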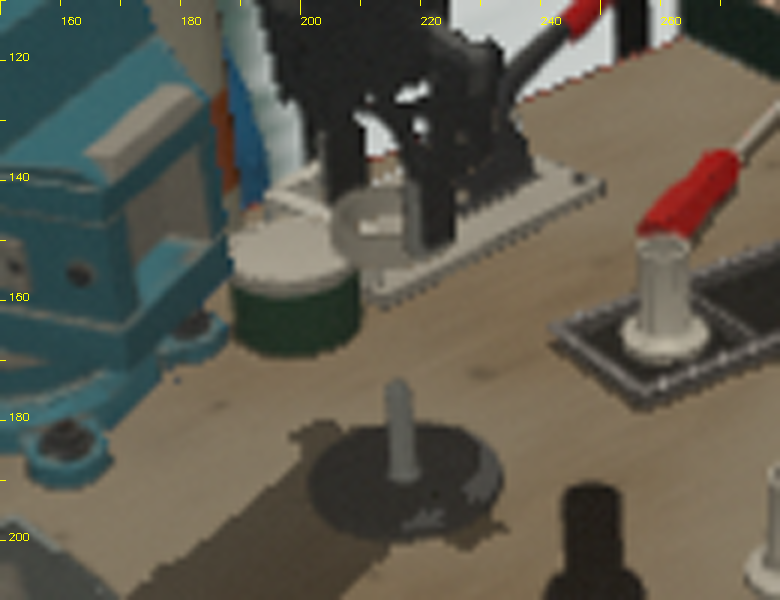

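View pics/t8.png

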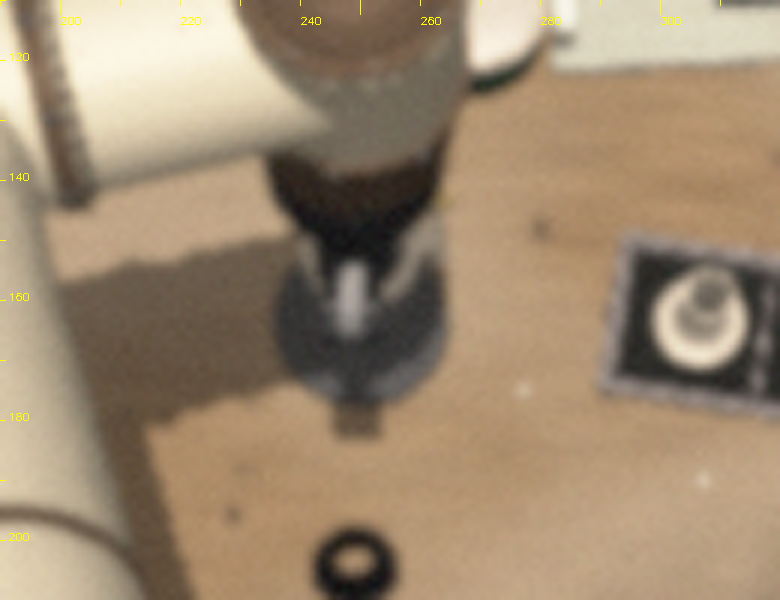

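The ring centre, at about (214,147), lines up with the projection over the post. Descending onto it.

Call:
jog_arm(increments=[[0,-0.0006,0.02,0],[0,-0.0006,0.04,0],[0,-0.0006,0.055,0],[0,-0.0006,0.068,0],[0,-0.0006,0.08,0],[0,-0.0006,0.08,0]])

```text
clock: 12.55
position: [622.2, 13.4, 69.0]
ee_rot: [-0.707, 0.707, 0.002, 0.005]
contact_force: [-0.0, 0.7, -0.2]
gripper_width: 51.1
```

```bash
python3 - <<'E'
from g import *
st();inc(622.6,12.2,29)
s=get_image('scene');crop(s,150,110,280,210,6,'pics/s9.png')
E
```

```text
t 12.55 pos [622.2  13.4  69. ] yaw 179.9 tilt 0.66 F [-0.   0.7 -0.2] w 51.1 j [ 0.28  0.55 -0.21 -0.01 -0.8  -0.27]
-> (622.6,12.2,29) inc [0.0016, -0.0002, 0.0399] turn -0.1 rows 0.6
```

View pics/s9.png

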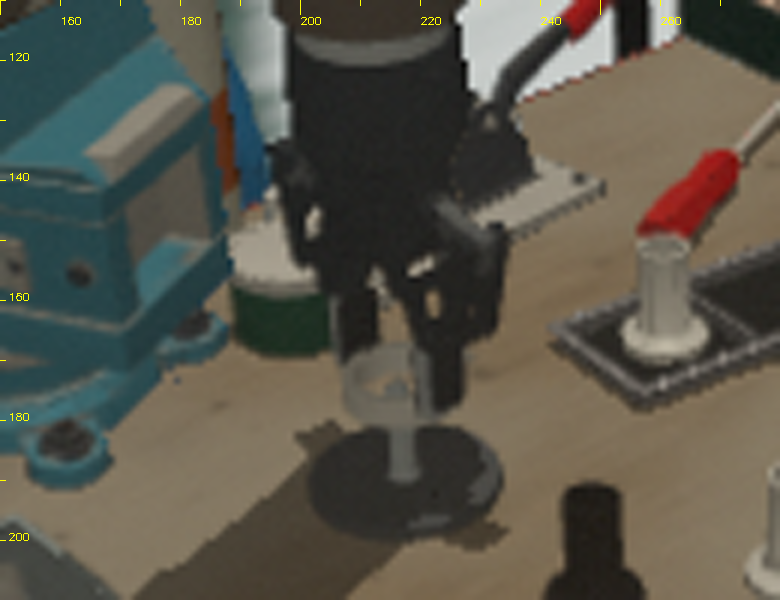

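The post tip shows through the ring at (216,175), so it is threaded on. Lowering and releasing.

Call:
jog_arm(increments=[[0,0,0.015,0],[0,0,0.028,0],[0.001,0,0.036,0],[0.001,0,0.04,0],[0.001,0,0.04,0]])

```text
clock: 13.22
position: [623.0, 12.8, 29.5]
ee_rot: [-0.707, 0.707, 0.002, 0.006]
contact_force: [-0.2, -0.3, -0.4]
gripper_width: 50.8
```

Call:
jog_arm(increments=[[0,0,0,0],[0,0,0,0],[0,0,0,0],[0,0,0,0],[0,0,0,0]], hand=1)

```text
clock: 13.85
position: [623.0, 12.8, 29.5]
ee_rot: [-0.707, 0.707, 0.001, 0.006]
contact_force: [0.1, 0.2, -0.3]
gripper_width: 85.4
```

Call:
jog_arm(increments=[[0,0,-0.02,0],[0,0,-0.05,0],[0,0,-0.09,0],[0,0,-0.13,0],[0,0,-0.14,0]])

```text
clock: 14.48
position: [623.6, 11.6, 172.9]
ee_rot: [-0.707, 0.707, -0.0, 0.008]
contact_force: [-0.7, 0.6, 0.0]
gripper_width: 85.6
```

```bash
python3 - <<'E'
from g import *
st();inc(439.5,-177,170);inc(439.5,-177,90)
s=get_image('scene');crop(s,150,110,280,210,6,'pics/s10.png')
E
```

```text
t 14.47 pos [623.6  11.6 172.9] yaw 180.0 tilt 0.97 F [-0.7  0.6  0. ] w 85.6 j [ 0.27  0.44 -0.11 -0.01 -1.01 -0.27]
-> (439.5,-177,170) inc [0.1886, 0.1841, -0.0015] turn -0.0 rows 4.2
-> (439.5,-177,90) inc [0.1896, 0.1851, 0.0785] turn -0.0 rows 4.4
```

View pics/s10.png

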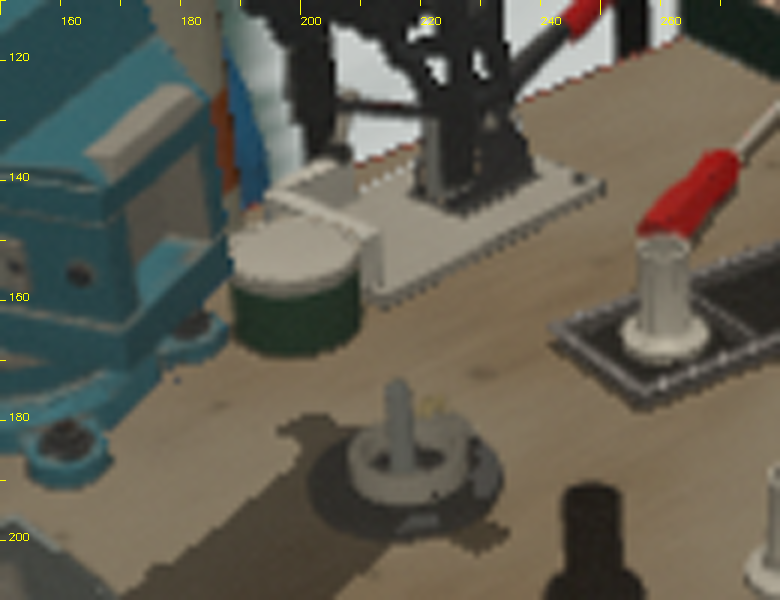

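Clamp A lies flat round the post, ring centre about (218,187). Next is clamp B.

Call:
jog_arm(increments=[[0.02,0.02,0,0],[0.05,0.05,0,0],[0.085,0.083,0.0,0],[0.12,0.117,0.02,0],[0.15,0.147,0.045,0],[0.175,0.171,0.07,0],[0.1875,0.183,0.0785,0],[0.1896,0.185,0.0785,0],[0.1896,0.185,0.0785,0]])

```text
clock: 15.65
position: [440.6, -176.9, 90.5]
ee_rot: [0.707, -0.707, 0.001, -0.009]
contact_force: [-0.0, 0.1, 0.8]
gripper_width: 85.5
```

```bash
python3 - <<'E'
from g import *
st();inc(439.5,-177,17)
s=get_image('scene');crop(s,240,110,370,210,6,'pics/s11.png')
print(proj('scene',[(x,-177,81) for x in (397,439,482)]).round(1).tolist())
E
```

```text
t 15.65 pos [ 440.6 -176.9   90.5] yaw -180.0 tilt 1.0 F [-0.   0.1  0.8] w 85.5 j [-0.05  0.32 -0.56 -0.02 -0.68  0.06]
-> (439.5,-177,17) inc [0.0009, 0.0021, 0.0735] turn 0.0 rows 1.2
[[327.6, 170.1], [314.9, 164.3], [302.5, 158.7]]
```

View pics/s11.png

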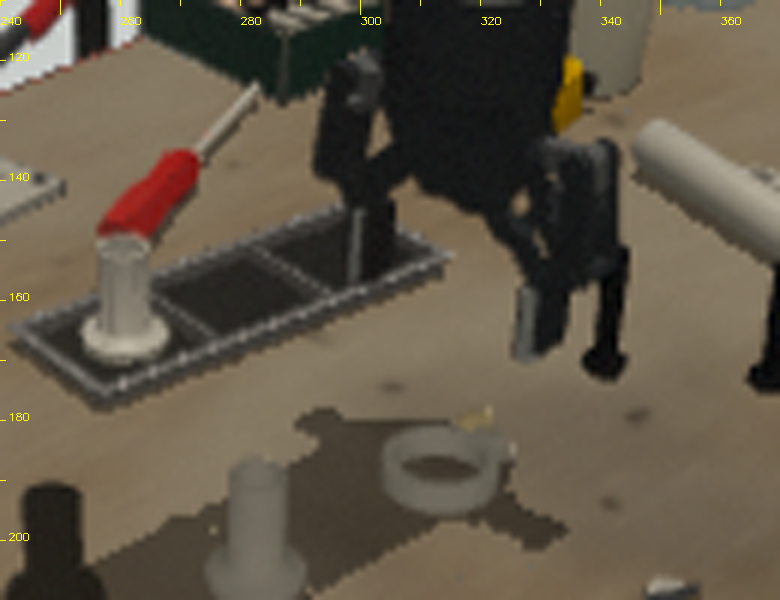

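The tips at (299,156) and (327,169) straddle the clamp at (312,187), so I descend and grip.

Call:
jog_arm(increments=[[0,0,0.025,0],[0,0.001,0.045,0],[0.001,0.002,0.06,0],[0.001,0.002,0.07,0],[0.001,0.002,0.073,0],[0.001,0.002,0.073,0]])

```text
clock: 16.45
position: [440.4, -176.8, 17.9]
ee_rot: [0.707, -0.707, 0.001, -0.009]
contact_force: [-0.1, -0.6, 0.3]
gripper_width: 85.4
```

Call:
jog_arm(increments=[[0,0,0,0],[0,0,0,0],[0,0,0,0],[0,0,0,0],[0,0,0,0],[0,0,0,0]], hand=-1)

```text
clock: 17.2
position: [440.6, -176.8, 18.9]
ee_rot: [0.708, -0.707, 0.002, -0.009]
contact_force: [-1.1, 1.2, 7.3]
gripper_width: 51.1
```

Call:
jog_arm(increments=[[0,0,-0.01,0],[0,0,-0.04,0],[0,0,-0.08,0],[0,0,-0.12,0],[0,0,-0.14,0],[0,0,-0.14,0]])

```text
clock: 17.95
position: [439.2, -178.4, 160.8]
ee_rot: [0.707, -0.707, 0.003, -0.011]
contact_force: [0.6, -0.1, -2.5]
gripper_width: 51.2
```

```bash
python3 - <<'E'
from g import *
st();inc(622.6,12.2,160)
E
```

```text
t 17.95 pos [ 439.2 -178.4  160.8] yaw -179.9 tilt 1.32 F [ 0.6 -0.1 -2.5] w 51.2 j [-0.05  0.21 -0.48 -0.02 -0.86  0.06]
-> (622.6,12.2,160) inc [-0.1904, -0.1836, 0.0066] turn 0.1 rows 4.2
```

Call:
jog_arm(increments=[[-0.02,-0.02,0,0],[-0.05,-0.05,0,0],[-0.085,-0.083,0.0,0],[-0.12,-0.117,0.004,0],[-0.15,-0.147,0.006,0],[-0.175,-0.17,0.0066,0],[-0.188,-0.181,0.0066,0],[-0.1904,-0.1836,0.0066,0],[-0.1904,-0.1836,0.0066,0]])

```text
clock: 19.08
position: [621.7, 11.6, 159.4]
ee_rot: [0.707, -0.707, 0.003, -0.01]
contact_force: [0.5, -1.2, -1.4]
gripper_width: 51.1
```

```bash
python3 - <<'E'
from g import *
st();inc(622.6,12.2,85);inc(622.6,12.2,43)
s=get_image('scene');crop(s,150,110,280,210,6,'pics/s12.png')
E
```

```text
t 19.07 pos [621.7  11.6 159.4] yaw -180.0 tilt 1.23 F [ 0.5 -1.2 -1.4] w 51.1 j [ 0.28  0.44 -0.13 -0.01 -0.97 -0.27]
-> (622.6,12.2,85) inc [0.0002, 0.0005, 0.0744] turn 0.0 rows 1.2
-> (622.6,12.2,43) inc [0.0006, 0.0013, 0.1164] turn 0.0 rows 1.9
```

View pics/s12.png

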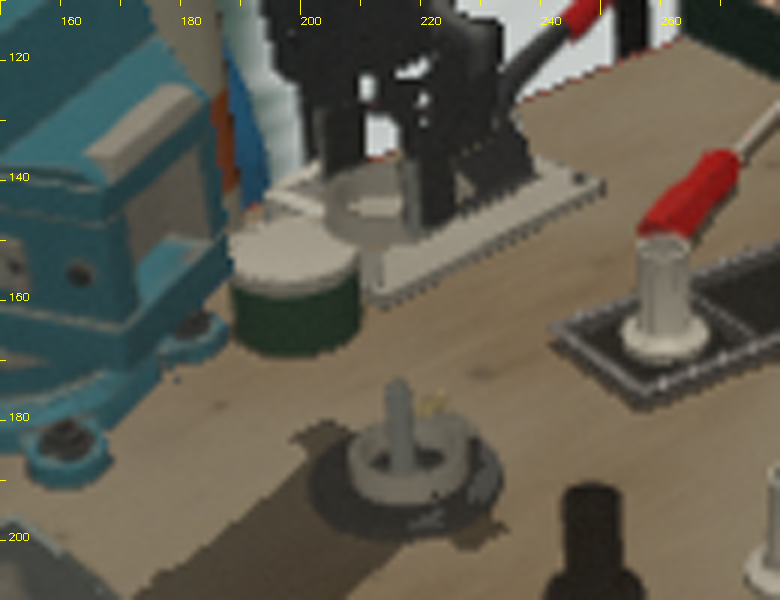

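The held ring at (212,144) looks the same as before. Descending.

Call:
jog_arm(increments=[[0,0,0.02,0],[0,0,0.04,0],[0,0.0005,0.06,0],[0,0.001,0.075,0],[0,0.001,0.085,0],[0,0.001,0.085,0]])

```text
clock: 19.88
position: [621.9, 12.0, 74.2]
ee_rot: [-0.707, 0.707, -0.003, 0.01]
contact_force: [0.6, -0.9, -1.0]
gripper_width: 51.0
```

```bash
python3 - <<'E'
from g import *
st();inc(622.6,12.2,43)
s=get_image('scene');crop(s,150,110,280,210,6,'pics/s13.png')
E
```

```text
t 19.88 pos [621.9  12.   74.2] yaw 180.0 tilt 1.19 F [ 0.6 -0.9 -1. ] w 51.0 j [ 0.28  0.54 -0.22 -0.01 -0.79 -0.27]
-> (622.6,12.2,43) inc [0.0001, -0.0001, 0.0312] turn -0.0 rows 0.5
```

View pics/s13.png

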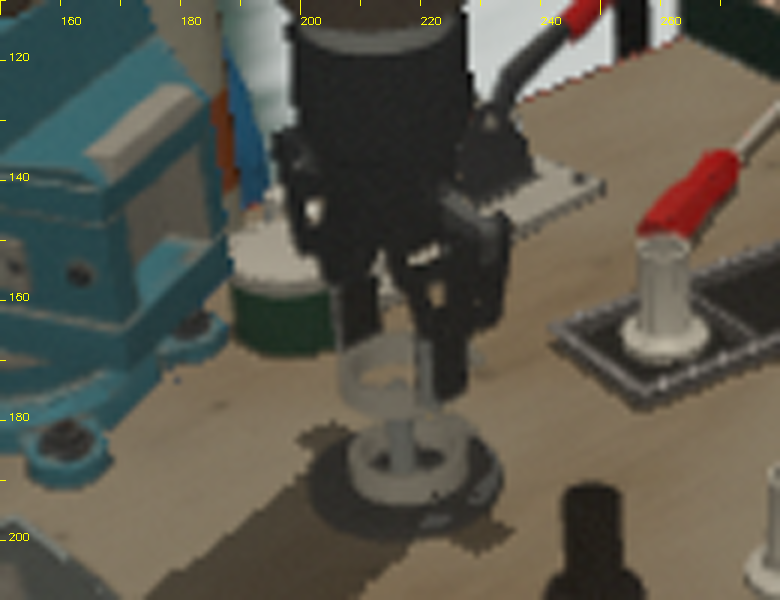

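Call:
jog_arm(increments=[[0,0,0.012,0],[0,0,0.022,0],[0,0,0.028,0],[0,0,0.031,0],[0,0,0.031,0]])

```text
clock: 20.55
position: [623.1, 12.5, 43.7]
ee_rot: [0.707, -0.707, 0.003, -0.01]
contact_force: [-0.3, -0.8, -1.3]
gripper_width: 51.8
```

Call:
jog_arm(increments=[[0,0,0,0],[0,0,0,0],[0,0,0,0],[0,0,0,0],[0,0,0,0]], hand=1)

```text
clock: 21.18
position: [623.1, 12.4, 43.7]
ee_rot: [0.707, -0.707, 0.003, -0.01]
contact_force: [-0.2, -0.0, 0.2]
gripper_width: 85.6
```

Call:
jog_arm(increments=[[0,0,-0.02,0],[0,0,-0.05,0],[0,0,-0.09,0],[0,0,-0.115,0],[0,0,-0.12,0]])

```text
clock: 21.8
position: [621.7, 11.5, 165.8]
ee_rot: [0.707, -0.707, 0.004, -0.012]
contact_force: [-0.0, 0.3, 1.2]
gripper_width: 85.1
```

```bash
python3 - <<'E'
from g import *
st();inc(430,82,170);inc(430,82,80);inc(430,82,28)
s=get_image('scene');crop(s,150,140,280,240,6,'pics/s14.png')
E
```

```text
t 21.8 pos [621.7  11.5 165.8] yaw -180.0 tilt 1.48 F [-0.   0.3  1.2] w 85.1 j [ 0.28  0.44 -0.13 -0.01 -0.98 -0.27]
-> (430,82,170) inc [-0.0707, 0.1915, -0.0079] turn 0.0 rows 3.3
-> (430,82,80) inc [-0.0697, 0.1936, 0.0821] turn 0.0 rows 3.5
-> (430,82,28) inc [-0.0691, 0.1948, 0.1341] turn 0.0 rows 3.9
```

View pics/s14.png

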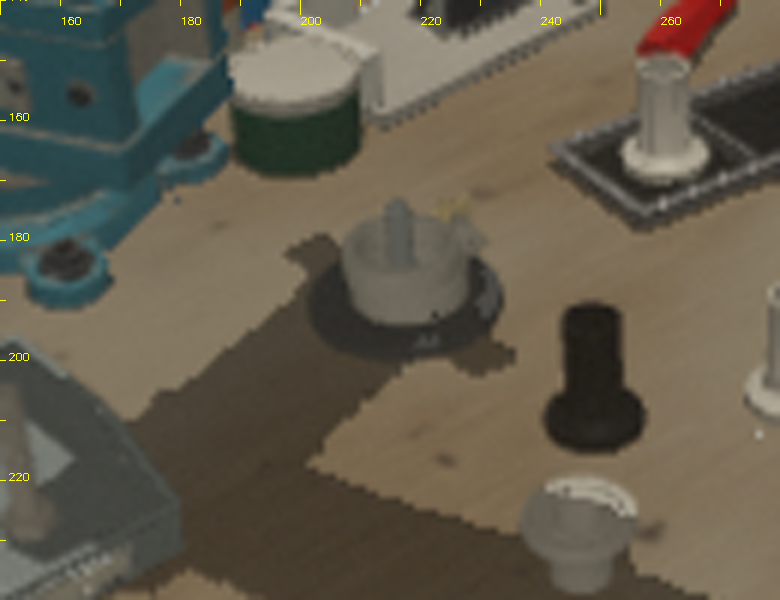

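Both clamps are stacked on the post at (215,185). Next is the short ferrule.

Call:
jog_arm(increments=[[-0.007,0.02,0,0],[-0.02,0.055,0,0],[-0.035,0.1,0,0],[-0.05,0.145,0.01,0],[-0.062,0.175,0.04,0],[-0.069,0.19,0.07,0],[-0.0697,0.1936,0.082,0],[-0.0697,0.1936,0.082,0],[-0.0697,0.1936,0.082,0]])

```text
clock: 22.98
position: [429.6, 81.9, 79.5]
ee_rot: [0.707, -0.707, 0.004, -0.011]
contact_force: [-0.7, -0.9, 0.4]
gripper_width: 85.8
```

```bash
python3 - <<'E'
from g import *
st();inc(430,82,30)
s=get_image('scene');crop(s,180,160,310,260,6,'pics/s15.png')
print(proj('scene',[(x,82,71) for x in (387,473)]).round(1).tolist())
E
```

```text
t 22.98 pos [429.6  81.9  79.5] yaw -180.0 tilt 1.37 F [-0.7 -0.9  0.4] w 85.8 j [ 0.56  0.28 -0.67  0.   -0.59 -0.57]
-> (430,82,30) inc [0.0005, 0.0007, 0.0495] turn 0.0 rows 0.8
[[258.6, 219.6], [233.0, 203.3]]
```

View pics/s15.png

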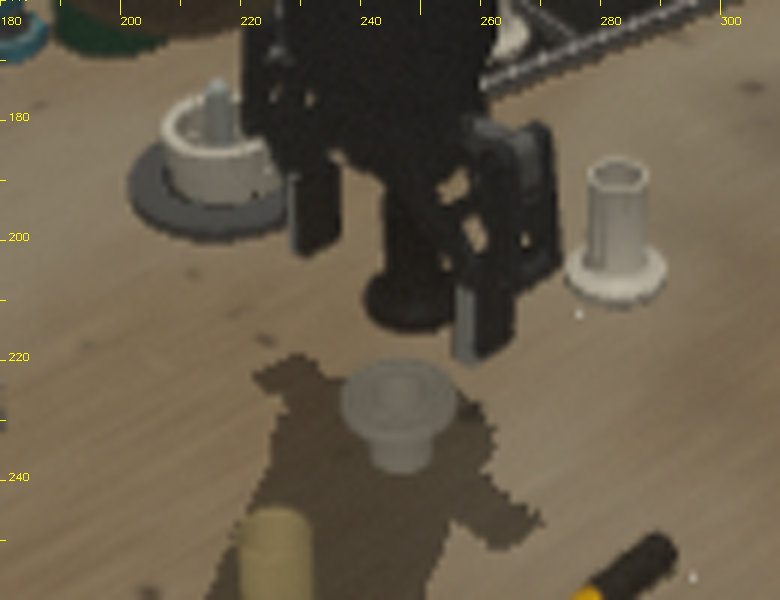

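The tips at (230,202) and (257,220) are centred over the ferrule at (245,226). Descend and grip.

Call:
jog_arm(increments=[[0,0,0.02,0],[0,0.0005,0.035,0],[0,0.0005,0.045,0],[0.0005,0.0005,0.0495,0],[0.0005,0.0005,0.0495,0]])

```text
clock: 23.65
position: [430.6, 82.0, 30.3]
ee_rot: [-0.707, 0.707, -0.004, 0.012]
contact_force: [1.0, -0.6, -0.2]
gripper_width: 85.3
```

Call:
jog_arm(increments=[[0,0,0,0],[0,0,0,0],[0,0,0,0],[0,0,0,0],[0,0,0,0],[0,0,0,0]], hand=-1)

```text
clock: 24.4
position: [430.9, 82.2, 31.2]
ee_rot: [0.707, -0.707, 0.004, -0.012]
contact_force: [-2.0, -0.6, 6.3]
gripper_width: 41.8
```

Call:
jog_arm(increments=[[0,0,-0.01,0],[0,0,-0.04,0],[0,0,-0.08,0],[0,0,-0.12,0],[0,0,-0.14,0],[0,0,-0.14,0]])

```text
clock: 25.15
position: [428.2, 81.0, 172.9]
ee_rot: [0.707, -0.707, 0.005, -0.015]
contact_force: [-1.4, 0.1, -2.2]
gripper_width: 41.9
```

```bash
python3 - <<'E'
from g import *
st();inc(602.5,-298,165,172)
s=get_image('scene');crop(s,180,130,310,230,6,'pics/s16.png')
E
```

```text
t 25.15 pos [428.2  81.  172.9] yaw -180.0 tilt 1.76 F [-1.4  0.1 -2.2] w 41.9 j [ 0.56  0.13 -0.56  0.   -0.85 -0.57]
-> (602.5,-298,165) inc [0.3792, -0.1739, 0.0073] turn 8.0 rows 6.7
```

View pics/s16.png

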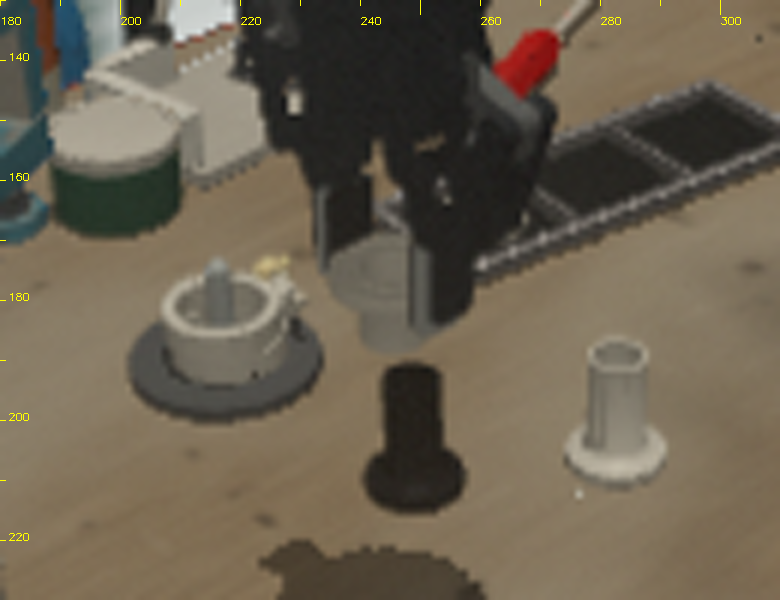

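The short ferrule is held at about (243,176), flange up. Its stand-off looks centred. Moving to the tray's far bay.

Call:
jog_arm(increments=[[0.025,-0.011,0,1],[0.065,-0.03,0,2],[0.11,-0.05,0,3],[0.16,-0.073,0,4],[0.21,-0.096,0.002,5],[0.26,-0.119,0.004,6],[0.31,-0.142,0.006,7],[0.35,-0.16,0.007,8],[0.372,-0.171,0.0073,8],[0.3792,-0.174,0.0073,8]])

```text
clock: 26.45
position: [600.9, -299.5, 160.5]
ee_rot: [-0.655, 0.755, -0.001, 0.012]
contact_force: [-0.1, 0.3, -0.2]
gripper_width: 41.8
```

```bash
python3 - <<'E'
from g import *
st();inc(602.5,-298,38,172);inc(602.5,-298,80,172)
s=get_image('scene');crop(s,240,90,370,190,6,'pics/s17.png')
t=get_image('top');crop(t,270,130,400,230,6,'pics/t17.png')
print(proj('scene',[(602.5,-298,z) for z in (4,34,152,165)]).round(1).tolist())
E
```

```text
t 26.45 pos [ 600.9 -299.5  160.5] yaw 171.9 tilt 1.4 F [-0.1  0.3 -0.2] w 41.8 j [-0.23  0.52  0.01 -0.02 -1.05  0.1 ]
-> (602.5,-298,38) inc [0.0003, 0.0008, 0.1225] turn -0.1 rows 2.0
-> (602.5,-298,80) inc [-0.0004, 0.0, 0.0806] turn -0.1 rows 1.3
[[297.2, 153.0], [297.5, 144.6], [299.1, 109.4], [299.3, 105.3]]
```

View pics/s17.png

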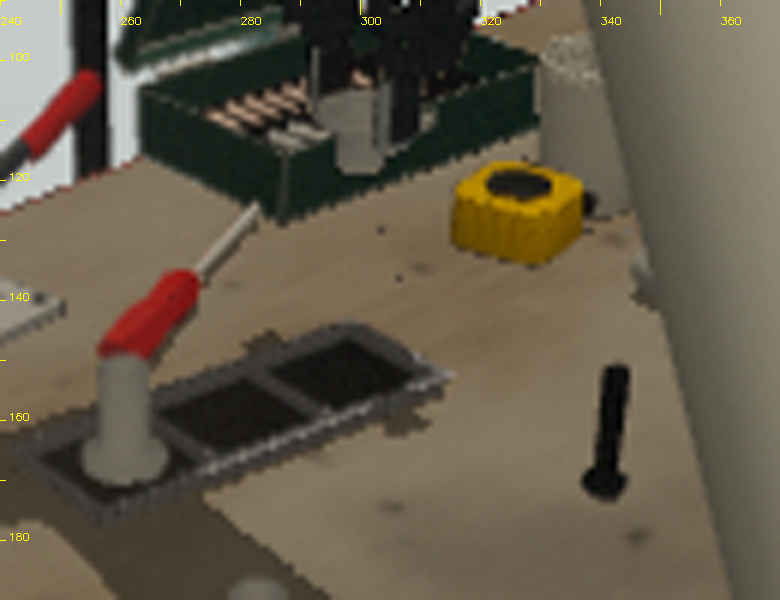

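View pics/t17.png

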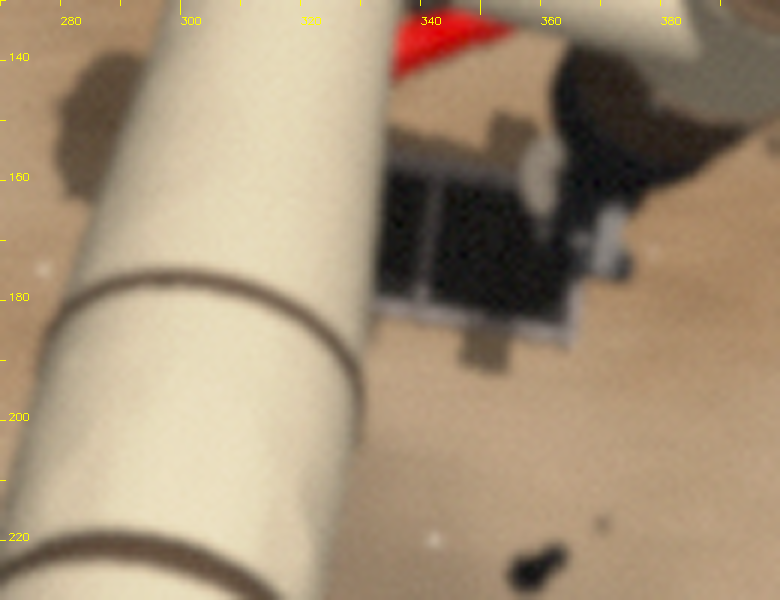

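The ferrule foot at (300,117) sits over the far bay, centre (297,152). Lowering.

Call:
jog_arm(increments=[[0,0,0.03,0],[0,0,0.06,0],[0,0,0.09,0],[0,0.0005,0.11,0],[0,0.001,0.119,0],[0,0.001,0.123,0],[0,0.001,0.123,0],[0,0.001,0.123,0]])

```text
clock: 27.55
position: [603.0, -296.9, 39.7]
ee_rot: [-0.656, 0.755, -0.002, 0.013]
contact_force: [-0.4, -0.3, -1.4]
gripper_width: 41.9
```

```bash
python3 - <<'E'
from g import *
st()
s=get_image('scene');crop(s,240,90,370,190,6,'pics/s18.png')
E
```

```text
t 27.55 pos [ 603.  -296.9   39.7] yaw 172.0 tilt 1.51 F [-0.4 -0.3 -1.4] w 41.9 j [-0.23  0.65 -0.1  -0.02 -0.8   0.1 ]
```

View pics/s18.png

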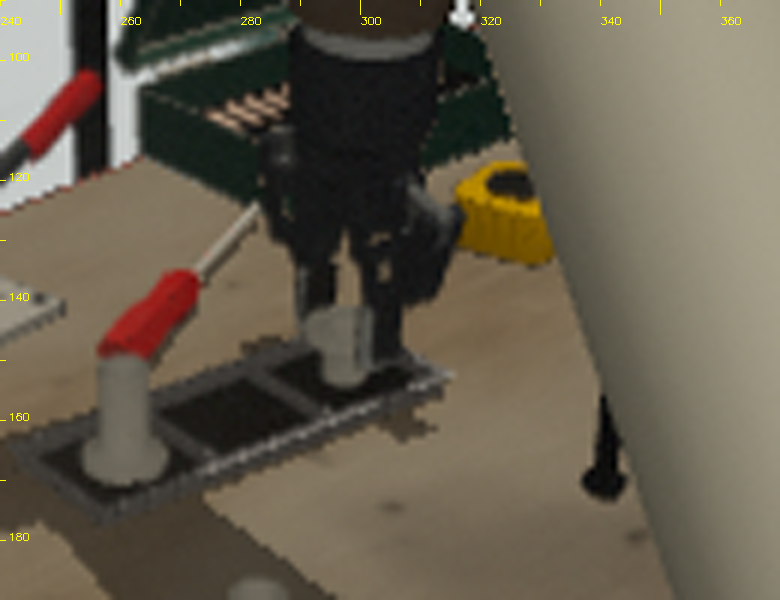

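Call:
jog_arm(increments=[[0,0,0.002,0],[0,0,0.0035,0],[0,0,0.0035,0]])

```text
clock: 27.98
position: [602.9, -296.8, 35.9]
ee_rot: [-0.656, 0.755, -0.002, 0.013]
contact_force: [-0.5, -0.0, -0.0]
gripper_width: 41.7
```

Call:
jog_arm(increments=[[0,0,0,0],[0,0,0,0],[0,0,0,0],[0,0,0,0],[0,0,0,0]], hand=0.8)

```text
clock: 28.6
position: [602.9, -296.9, 35.9]
ee_rot: [-0.656, 0.755, -0.002, 0.013]
contact_force: [-0.2, 0.3, -0.5]
gripper_width: 76.9
```

Call:
jog_arm(increments=[[0,0,-0.02,0],[0,0,-0.05,0],[0,0,-0.09,0],[0,0,-0.12,0],[0,0,-0.13,0]])

```text
clock: 29.22
position: [601.1, -299.1, 169.9]
ee_rot: [-0.656, 0.755, -0.005, 0.014]
contact_force: [-0.0, 0.4, 0.6]
gripper_width: 76.6
```

```bash
python3 - <<'E'
from g import *
st();inc(444.3,-61.5,165,180);inc(444.3,-61.5,115,180)
s=get_image('scene');crop(s,220,100,350,200,6,'pics/s19.png')
E
```

```text
t 29.23 pos [ 601.1 -299.1  169.9] yaw 172.0 tilt 1.75 F [-0.   0.4  0.6] w 76.6 j [-0.23  0.51  0.02 -0.02 -1.05  0.1 ]
-> (444.3,-61.5,165) inc [-0.2133, 0.1886, 0.0032] turn -8.0 rows 4.6
-> (444.3,-61.5,115) inc [-0.2125, 0.1899, 0.0532] turn -8.0 rows 4.6
```

View pics/s19.png

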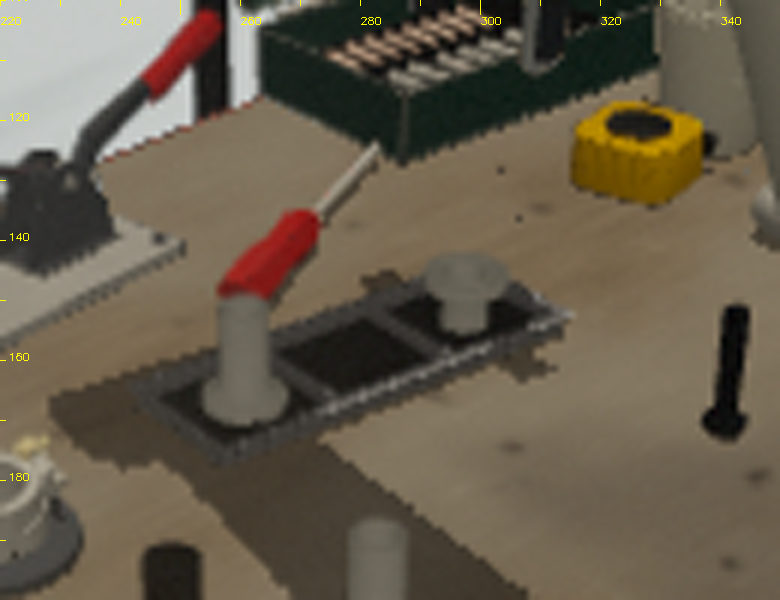

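The short ferrule stands flange up in the far bay, foot at (296,153). Next is the long ferrule; first I cross-check its position from the scene view.

Call:
jog_arm(increments=[[-0.02,0.017,0,-1],[-0.055,0.048,0,-2],[-0.095,0.084,0,-4],[-0.135,0.12,0.01,-6],[-0.17,0.151,0.03,-7],[-0.195,0.174,0.045,-8],[-0.209,0.187,0.0532,-8],[-0.2125,0.19,0.0532,-8],[-0.2125,0.19,0.0532,-8]], hand=0.4)

```text
clock: 30.4
position: [444.4, -61.5, 115.0]
ee_rot: [-0.707, 0.707, -0.006, 0.014]
contact_force: [-0.2, 0.3, 0.1]
gripper_width: 60.0
```

```bash
python3 - <<'E'
from g import *
st();inc(444,-62,40,180)
s=get_image('scene');crop(s,220,120,350,220,6,'pics/s20.png')
print(plane('scene',[(282.3,189.3)],55), proj('scene',[(444,-62,55),(444,-62,13),(419,-62,103),(469,-62,103)]).round(1).tolist())
E
```

```text
t 30.4 pos [444.4 -61.5 115. ] yaw 180.0 tilt 1.73 F [-0.2  0.3  0.1] w 60.0 j [ 0.22  0.23 -0.61 -0.01 -0.7  -0.22]
-> (444,-62,40) inc [0.0014, 0.0025, 0.0749] turn -0.0 rows 1.2
[[446.20666819 -58.74080673  55.        ]] [[283.8, 189.1], [283.5, 202.5], [291.8, 176.8], [276.8, 169.3]]
```

View pics/s20.png

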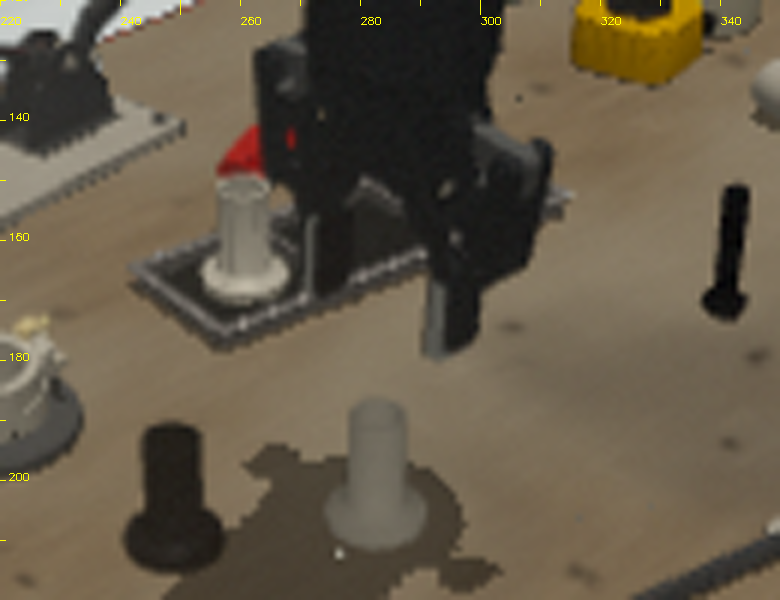

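The two views agree within 3 mm (444,-62 against 446,-59), so I use (445,-60.5). The fingers straddle the tube at (282,190). Descending.

Call:
jog_arm(increments=[[0,0,0.02,0],[0,0.0005,0.04,0],[0,0.001,0.058,0],[0,0.0015,0.07,0],[0,0.0015,0.075,0],[0,0.0015,0.075,0]])

```text
clock: 31.2
position: [445.6, -60.9, 40.1]
ee_rot: [-0.707, 0.707, -0.006, 0.014]
contact_force: [-0.8, -0.5, 0.2]
gripper_width: 60.0
```

Call:
jog_arm(increments=[[0,0,0,0],[0,0,0,0],[0,0,0,0],[0,0,0,0],[0,0,0,0],[0,0,0,0]], hand=-1)

```text
clock: 31.95
position: [446.1, -60.8, 40.7]
ee_rot: [-0.707, 0.707, -0.006, 0.015]
contact_force: [-0.1, 0.2, 5.5]
gripper_width: 23.0
```

Call:
jog_arm(increments=[[0,0,-0.01,0],[0,0,-0.04,0],[0,0,-0.08,0],[0,0,-0.12,0],[0,0,-0.13,0],[0,0,-0.13,0]])

```text
clock: 32.7
position: [441.9, -62.3, 170.8]
ee_rot: [-0.707, 0.707, -0.006, 0.015]
contact_force: [-0.7, 0.0, -0.6]
gripper_width: 23.3
```

```bash
python3 - <<'E'
from g import *
st();inc(612.5,-225.5,165,172)
s=get_image('scene');crop(s,220,120,350,220,6,'pics/s21.png')
E
```

```text
t 32.7 pos [441.9 -62.3 170.8] yaw 179.9 tilt 1.87 F [-0.7  0.  -0.6] w 23.3 j [ 0.22  0.15 -0.54 -0.01 -0.85 -0.22]
-> (612.5,-225.5,165) inc [0.1631, -0.1705, 0.009] turn 7.9 rows 3.8
```

View pics/s21.png

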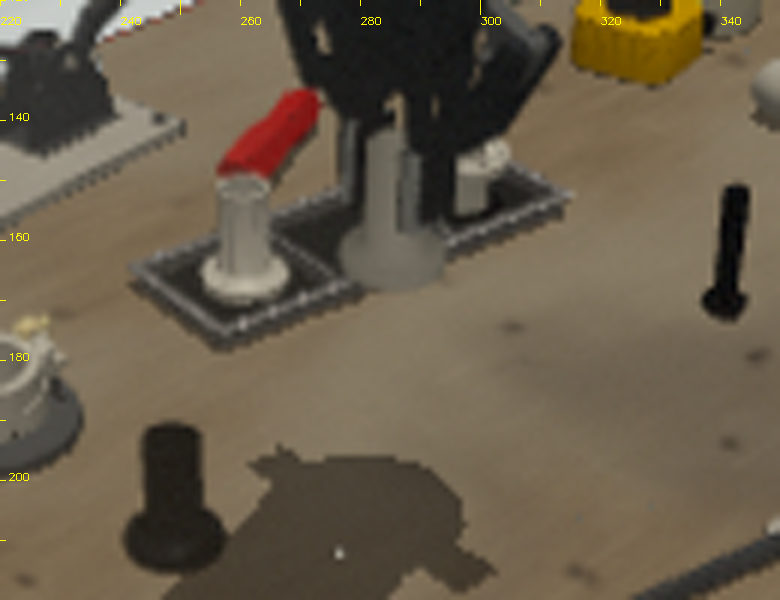

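The long ferrule is held upright at (283,155). Moving to the middle bay.

Call:
jog_arm(increments=[[0.015,-0.016,0,1],[0.04,-0.042,0,2],[0.07,-0.073,0,4],[0.1,-0.104,0.003,6],[0.13,-0.136,0.006,7],[0.15,-0.157,0.008,8],[0.161,-0.168,0.009,8],[0.163,-0.1705,0.009,8],[0.163,-0.1705,0.009,8]])

```text
clock: 33.88
position: [611.2, -224.9, 163.2]
ee_rot: [-0.656, 0.755, -0.004, 0.014]
contact_force: [0.2, -0.1, -1.2]
gripper_width: 23.5
```

```bash
python3 - <<'E'
from g import *
st();inc(612.5,-225.5,46,172);inc(612.5,-225.5,70,172)
s=get_image('scene');crop(s,220,90,350,190,6,'pics/s22.png')
print(proj('scene',[(612.5,-225.5,z) for z in (4,124)]).round(1).tolist())
E
```

```text
t 33.88 pos [ 611.2 -224.9  163.2] yaw 171.9 tilt 1.68 F [ 0.2 -0.1 -1.2] w 23.5 j [-0.11  0.49 -0.05 -0.02 -1.01 -0.02]
-> (612.5,-225.5,46) inc [0.0023, 0.0015, 0.1172] turn -0.1 rows 1.9
-> (612.5,-225.5,70) inc [0.0019, 0.0009, 0.0932] turn -0.1 rows 1.5
[[279.3, 160.0], [279.8, 124.5]]
```

View pics/s22.png

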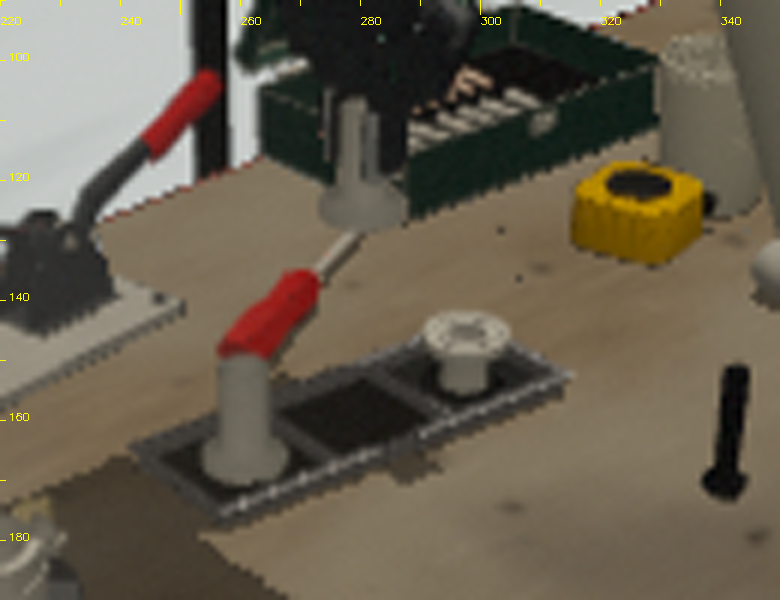

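The flange at (279,125) is aligned with the middle bay's centre (279,160). Lowering.

Call:
jog_arm(increments=[[0,0,0.03,0],[0.001,0,0.06,0],[0.001,0.001,0.085,0],[0.002,0.001,0.105,0],[0.002,0.0015,0.115,0],[0.002,0.0015,0.117,0],[0.002,0.0015,0.117,0],[0.002,0.0015,0.117,0]])

```text
clock: 34.92
position: [613.2, -225.1, 47.6]
ee_rot: [-0.656, 0.755, -0.005, 0.015]
contact_force: [-0.4, 0.2, -1.4]
gripper_width: 23.1
```

```bash
python3 - <<'E'
from g import *
st()
s=get_image('scene');crop(s,220,90,350,190,6,'pics/s23.png')
E
```

```text
t 34.92 pos [ 613.2 -225.1   47.6] yaw 172.0 tilt 1.8 F [-0.4  0.2 -1.4] w 23.1 j [-0.11  0.61 -0.15 -0.02 -0.78 -0.01]
```

View pics/s23.png

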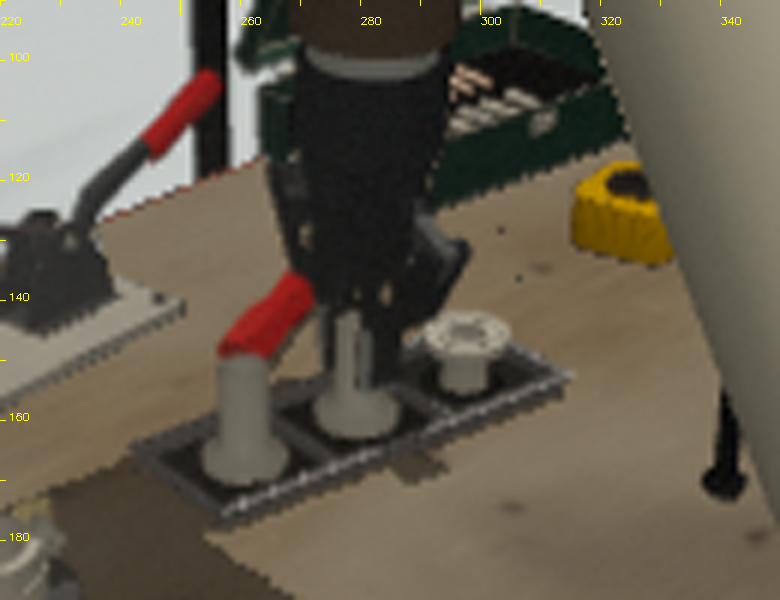

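It is in the bay, flange at (278,159). I'll set it down, release, and retreat upwards.

Call:
jog_arm(increments=[[0,0,0.0015,0],[0,0,0.0025,0],[0,0,0.0025,0]])

```text
clock: 35.35
position: [613.2, -225.1, 44.9]
ee_rot: [-0.656, 0.755, -0.005, 0.015]
contact_force: [-0.7, 0.5, -1.1]
gripper_width: 23.1
```

Call:
jog_arm(increments=[[0,0,0,0],[0,0,0,0],[0,0,0,0],[0,0,0,0]], hand=0.2)

```text
clock: 35.85
position: [613.2, -225.1, 45.0]
ee_rot: [-0.656, 0.755, -0.005, 0.015]
contact_force: [-0.5, 1.3, -0.1]
gripper_width: 51.4
```

Call:
jog_arm(increments=[[0,0,-0.015,0],[0,0,-0.04,0],[0,0,-0.08,0],[0,0,-0.12,0],[0,0,-0.16,0],[0,0,-0.18,0]])

```text
clock: 36.6
position: [608.8, -227.6, 229.5]
ee_rot: [-0.656, 0.755, -0.007, 0.017]
contact_force: [1.2, 0.2, -1.3]
gripper_width: 51.3
```

```bash
python3 - <<'E'
from g import *
st();inc(330,-450,240,172)
E
```

```text
t 36.6 pos [ 608.8 -227.6  229.5] yaw 172.0 tilt 2.08 F [ 1.2  0.2 -1.3] w 51.3 j [-0.12  0.43  0.03 -0.02 -1.14 -0.02]
-> (330,-450,240) inc [0.2588, 0.2446, -0.0225] turn -0.0 rows 5.7
```

Call:
jog_arm(increments=[[0.03,0.028,-0.003,0],[0.07,0.066,-0.006,0],[0.115,0.109,-0.01,0],[0.16,0.151,-0.014,0],[0.205,0.194,-0.018,0],[0.24,0.227,-0.021,0],[0.2588,0.2446,-0.0225,0],[0.2588,0.2446,-0.0225,0],[0.2588,0.2446,-0.0225,0],[0.2588,0.2446,-0.0225,0]])

```text
clock: 37.85
position: [330.8, -449.5, 240.2]
ee_rot: [-0.656, 0.754, -0.008, 0.017]
contact_force: [0.1, -0.1, 0.4]
gripper_width: 51.2
```

```bash
python3 - <<'E'
from g import *
st()
s=get_image('scene');t=get_image('top');cv2.imwrite('pics/topF.png',t[...,::-1]);cv2.imwrite('pics/sceneF.png',s[...,::-1])
crop(s,100,130,320,290,3,'pics/s24.png');crop(t,140,130,390,250,3,'pics/t24.png')
E
```

```text
t 37.85 pos [ 330.8 -449.5  240.2] yaw 172.1 tilt 2.09 F [ 0.1 -0.1  0.4] w 51.2 j [-0.66  0.27 -0.17 -0.03 -1.11  0.54]
```

View pics/s24.png

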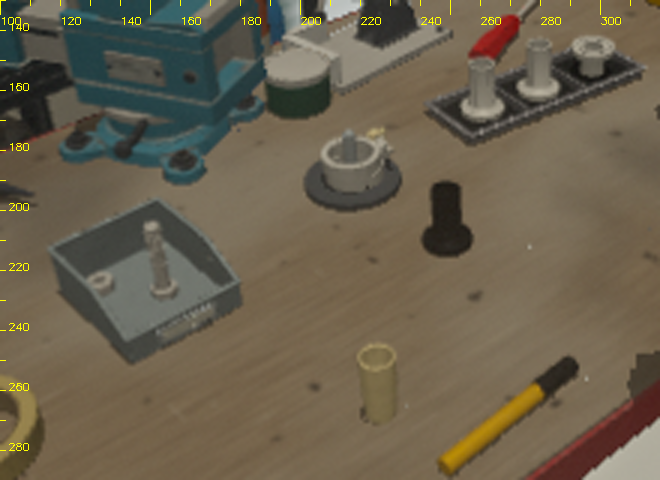

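View pics/t24.png

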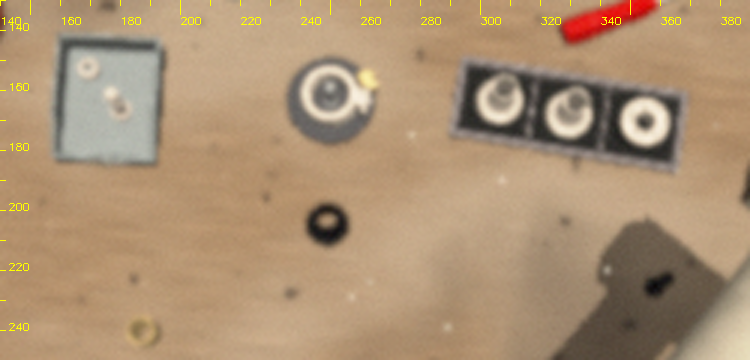

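```bash
python3 - <<'E'
from m import *
t=cv2.imread('pics/topF.png')[...,::-1]
C=np.array([612.5,-225.5]);a=np.radians(-8)
for n,b,z in(('short',(340,158,363,182),34),('long',(316,158,336,177),15),('ring',(236,146,262,176),36)):
    o=max(blob(t,b,170),key=lambda q:q[4]); p=plane('top',[o[1:3]],z)[0]; d=p[:2]-C
    print(n,o,p.round(1),'tray',(np.array([[np.cos(a),np.sin(a)],[-np.sin(a),np.cos(a)]])@d).round(1))
job_done()
E
```

```text
short (np.False_, 354.5, 170.06, 14.4, 14.9) [ 602.1 -296.2   34. ] tray [ -0.4 -71.4]
long (np.False_, 329.04, 168.01, 12.3, 12.6) [ 611.6 -224.7   15. ] tray [-1.   0.6]
ring (np.False_, 250.36, 160.74, 17.0, 21.1) [622.5  10.1  36. ] tray [-22.9 234.7]Traceback (most recent call last):
  File "<stdin>", line 7, in <module>
NameError: name 'job_done' is not defined
```

```bash
python3 -c "
from bench import *
print(job_done())"
```

```text
the job is handed in; nothing more can be done
None
```

The hardware is sorted and the job is handed in at about 38 s of the 122 s allowed; the hand-in reports no verdict.

- **Clamps:** Both are stacked over the post. The upper ring measures about 2 mm from the post axis.
- **Ferrules:** The long one is in the middle bay, 1 mm from its centre. The short one is in the end bay, within 2 mm of its centre. Both stand the same way up as before.
- **Bolt:** It stands upright in the bin.
- **Left alone:** In the last pictures the stored ferrule, the brass nozzle and the black look-alikes appear where they started. I checked this by eye, not by measuring.

**Disagreements in the checks:**
- The two views of the long ferrule differed by about 3 mm before I gripped it, so I used a point between them.
- The gripper opening read 1 to 4 mm below the stated part widths.
- The tool tilt drifted to about 2°.

None of these showed an effect on where the parts ended up.

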